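# Fit the vial carousel to the inclined rotator and close its lapped doors

## Task

Fit the vial carousel, the disc of amber vials with a black bar grip on top, onto the rotator: push its splined hub onto the tilted splined shaft in the chamber, rocking it until the teeth mesh, and slide it fully home against the shoulder. Then shut the chamber: first the left door with the rebated edge, fully, while the other still stands open, and last the right door with the overlapping flange, so that the edges lap and both doors lie flat. Leave everything else on the bench where it stands.

Things in the scene. Friction and masses are not known exactly. Their poses are not given: they have to be found in the camera images.
- carousel: The loose vial carousel, 0.4 to 0.75 kg, standing upright on its hub on the bench: aluminium disc 140 mm in diameter, 36 to 44 mm above the underside, carrying eight amber vials 25 mm in diameter (centres 54 mm from the axis, caps up to 50 mm, lowest point 3 mm above the underside). Origin: centre of the hub's underside; z: up along the axis; x: along the bar grip.
- carousel_grip (a point): Where to grip: in the middle of the carousel's black bar grip, 68 mm above its underside. The bar is 50 mm long along its own x, 26 mm thick along its own y, and rises from 44 to 86 mm above the underside; the vials leave 28 mm free beside it. Axes as the carousel's.
- carousel_hub (a point): Mouth of the hub's bore (same point and axes as the carousel's origin): steel hub 54 mm in diameter, bore 36 mm deep, open below, with six inward teeth over its whole depth, 7 mm thick, tips 15.2 mm and roots 20.2 mm from the axis, at 30, 90, 150... degrees from x.
- drive: The rotator's fixed drive shoulder, a dark steel disc 52 mm in diameter, 12 mm high, in the middle of the chamber floor. Origin: centre of its top face, where the hub's underside rests when home. z: along the shaft, outward, tilted 30 degrees from vertical towards the machine's front; y: across the machine towards the left door; x: up the slope. Does not turn with the shaft.
- shaft_nose (a point): Tip of the shaft, 34 mm above the shoulder. Six teeth 22 mm long from the shoulder, 6.5 mm thick, out to 19 mm radius, on a core of radius 14 mm that runs bare for 4 mm, then tapers to 8 mm over the last 8 mm. Teeth every 60 degrees, at an angle that varies and is not reported. Unmeshed, the hub stops 22 mm short of home; meshed, it has about 4 degrees of play each way. The shaft turns only under 1 N m.
- chamber_mouth (a point): Centre of the chamber's open mouth, 94 mm above the shoulder along the shaft axis, level with the rim; axes as the drive's. The chamber is 200 mm long up the slope (x), 190 mm wide (y) and 106 mm deep, with walls 8 mm thick.
- rotator: The machine: pale grey wedge-shaped housing 290 mm deep, 206 mm wide, 230 mm high at the back rim and 121 mm at the front rim, control panel in front, fixed to the bench. Origin: centre of its underside at bench level; x towards the back, z up.
- leaf_rebated (a joint): Angle of the left door, rad: 0 shut flat on the rim, growing as it opens; starts 1.6 to 1.85, standing up and a little outwards. Clear pane 8 mm thick in an aluminium frame, 216 mm long, 111 mm from hinge to free edge, where only a lower ledge 18 mm wide, 4 mm thick is left (the rebate). A friction hinge holds it where it is left; about 5 N near the free edge pushes it.
- leaf_rebated_hinge (a point): Middle of the left door's hinge line, at the underside of the door on the left rim; turns with the door: x along the hinge, up the slope; the door extends along its -y, its outer face (on top when shut) is 8 mm along +z.
- leaf_rebated_edge (a point): Middle of the left door's free edge, top of the ledge. A low pull bar, 20 mm high, stands on the outer face 55 to 95 mm in front of mid-length, 65 mm from the hinge; the right door has the same.
- leaf_flanged (a joint): Angle of the right door, rad: 0 shut flat, growing as it opens, starts 1.6 to 1.85. Like the left door, mirrored, but its free edge has a flange, 18 mm wide and 4 mm thick, continuing the outer face, that overlaps the left door's ledge when shut. Shut in the wrong order, the left door stays 8 mm proud.
- leaf_flanged_hinge (a point): Middle of the right door's hinge line, at the underside of the door on the right rim; turns with the door: x along the hinge, up the slope; the door extends along its +y, its outer face is 8 mm along +z.
- leaf_flanged_edge (a point): Middle of the right door's free edge, top of the flange.
- basin: Bystander: steel bowl 150 mm wide, 65 mm high, loose. Origin: centre of its underside.
- amber_large: Bystander: amber bottle 84 mm wide, 170 mm high, loose. Origin: centre of its underside.
- amber_small: Bystander: amber jar 64 mm wide, 120 mm high, loose. Origin: centre of its underside.
- white_jar: Bystander: white plastic jar 76 mm wide, 90 mm high, loose. Origin: centre of its underside.
- beaker: Bystander: glass beaker 80 mm wide, 100 mm high, loose. Origin: centre of its underside.
- flask: Bystander: round glass flask in a cork ring 100 mm wide, 142 mm high in all, loose. Origin: centre of the ring's underside.
- spatula: Bystander: steel spatula 180 mm long lying on the bench to the left of the machine. Origin: at bench level under its middle.

How it is judged:
On the way, in this order (a step that is already met when the one before it is completed fails the run):
1. the carousel is lifted off the bench (height (world z) of carousel above 0.06 m), for 0.1 s.
2. the carousel's hub is meshed and fully home on the drive shaft, with both doors still open (distance between carousel and drive below 0.004 m and angle between the z axis of carousel and the z axis of drive, either way round below 0.05 rad and value of joint each of leaf_rebated, leaf_flanged above 0.6 rad), for 0.2 s.
3. the rebated left door is shut while the flanged door is still open (value of joint leaf_rebated below 0.035 rad and value of joint leaf_flanged above 0.3 rad), for 0.2 s.
4. the flanged right door is shut over it (value of joint each of leaf_flanged, leaf_rebated below 0.035 rad), for 0.2 s.
At the end, for the whole second after the job is handed in: The carousel's hub is home on the drive (origin within 4 mm of the shoulder's centre, axes within 3 degrees) and at rest, and both doors are shut flat (each within 0.035 rad, about 4 mm at the free edge), the flanged one lapping over the rebated one (all of step 4 and distance between carousel and drive below 0.004 m and angle between the z axis of carousel and the z axis of drive, either way round below 0.05 rad and linear speed of carousel below 0.02 m/s); the robot touches nothing.
It fails at once if one of the seven bystanders is pushed more than 40 mm from its place (distance of any of basin, amber_large, amber_small, white_jar, beaker, flask, spatula from where it was at the start of the episode above 0.04 m).
It also fails if it takes over 72 s, if anything falls off the work surface, if the arm or the gripper's body presses on something with over 40 N, if the wrist force passes 120 N, or if a joint passes its speed limit or range.

## Robot

A 6-joint arm with a two-finger parallel gripper is mounted at the origin on the work surface. World frame = base frame: x ahead of the robot, y to its left, z up, the work surface at z = 0. Lengths are in m, angles in rad, forces in N, time in s.
With the tool pointing down it reaches from about 0.3 to 0.875 m from the base axis. Payload 6.4 kg.
Tool frame: the origin (TCP) lies at the centre of the arm's flange, where the gripper is bolted on; the fingertips stand 173 mm ahead of it and the grasp point (between the pads) lies ctrl.grip_point_offset ahead of it (ctrl.grip_point_offset is the distance from the TCP to the grasp point, in m); z points along the fingers, y is the direction in which the jaws open and shut (so a half turn about z gives the same grasp; the last joint's range is limited). The gripper opens to 85 mm and grips with 20 to 120 N. Pads are 22 mm wide; open, the fingers measure 114 mm over their backs; the gripper's body (76 mm by 85 mm) begins 54 mm behind the grasp point. The pads swing forward as they close: fully open they stand 13 mm farther back than shut.
Start: joints at [0.978, 0.181, 1.607, -0, 1.354, -0.206], TCP at [0.217, 0.533, 0.405] pointing down, gripper open.
Joint ranges: [-2.99, 2.99], [-0.89, 2.07], [0.3, 2.58], [-1.14, 4.28], [0, 2.63], [-3.12, 3.12]. Speed limits (rad/s): [2.57, 2.57, 3.01, 3.14, 3.14, 3.14].

## Interface

Orientations are given as a unit quaternion [w, x, y, z].
In Python, from bench import ctrl, cams, boxes_of, landmark_of gives the robot as it stands.
- The arm moves only by the shell command python3 -m handwheel 'ROWS'. ROWS is JSON, a list of rows, each an object with "offset": the shift along the tool's x, y, z in m, a list of three; "spin": the turn about the tool's z in degrees; "grip": the opening, from 0 (shut) to 1 (fully open). A call has 1 to 20 rows; each row is the pose to reach, as a shift and turn from the pose commanded when the call began, along the tool's axes at that moment; what a row does not reach only later rows make up. A row lasts 1/8 s, in which the tool goes at most 62.5 mm and 10.7 degrees, less where a joint would pass 70% of its speed; a pose out of reach is approached as far as the arm can. A call with a gripper value outside its range is refused whole. The fingers move at their own pace and stop on an object; the grip force is fixed at half the most. Time passes only in rows, so rows that repeat a pose let the fingers close. It gives the time, the measured TCP pose, the force and the opening at its end, in the units of the state.
- ctrl.get_obs(): the state, without advancing time (a new reading comes with each control period).
- cams.camera(name): name is "side" or "top" or "wrist"; returns a dict with "color" (420x560x3 uint8, red, green, blue), "camera_matrix" (3x3 intrinsics, pixels), "view" (4x4, takes a point from world to camera coordinates); the wrist camera has in their place "tool_from_camera" (4x4, takes a point from camera to tool coordinates, whose origin is the TCP and whose axes are the flange's). Camera axes: x right, y up, looking along -z (the intrinsics and any distortion apply to the point x, -y, -z); pixel columns grow to the right and rows downward; lengths in m; the calibration is good to about 2 mm. The wrist camera is an equidistant fisheye: a pixel r from the principal point sees the ray r / f radians off the axis. A picture is of the moment at which its call begins: read the wrist's pose just before it. There is no depth.
- ctrl.hand_in(): hands the job in, once; it reports no verdict.
Trained networks look in a picture, given as the dict that the camera call returned (one of the last four; its "shot" number tells which), for a name from the list of things; names that differ only in an ending like _2 or _b are one class to them, and where a whole thing is asked for, a point or a joint stands for the part that bears it (a point fixed in the world has none). Each returns a list of dicts, best first, with "confidence" (0 to 1); they miss things now and then, are a little off and sometimes report something else, mostly with a low value. They report only what shows in the picture. A call takes as long as a camera call.
- boxes_of(picture, thing): "uv" ([column, row] in pixels, amid what is visible of it).
- landmark_of(picture, thing): "uv" ([column, row] in pixels: a listed point, or the origin of a listed thing).
The state is a dict: "time_s": time; "q": joint angles; "dq": joint speeds; "joint_efforts": joint torques, N m; "eef_pos": TCP position; "eef_rot": TCP orientation; "wrist_force": force on the tool from outside, world axes, zero at the start; "torque": the same for the moment, N m; "opening": opening from 0.0 (shut) to 1.0 (fully open).
Only numpy, scipy, OpenCV 4.12 (cv2) and the standard library are available. Lean on these libraries where they do the work, as an engineer would, in place of code of your own. Each camera call takes 0.05 s, during which the arm holds its last target.

## Working session

There is one attempt and no reset: what is moved stays moved. The work goes in short steps, Python scripts to look and compute and a shell command to move; the robot and the scene stay as the last step left them, time stands still between calls to the robot, and variables do not carry over. Pictures are saved under pics/ and viewed, and the job is handed in when it is done.

```bash
ls -la; mkdir -p pics
python3 - <<'E'
from bench import ctrl,cams,boxes_of,landmark_of
import cv2,json
o=ctrl.get_obs(); print(o); print(ctrl.grip_point_offset)
for n in ["side","top","wrist"]:
    p=cams.camera(n); cv2.imwrite(f"pics/{n}0.png",p["color"][:,:,::-1])
    print(n,p["camera_matrix"].tolist(),p.get("view",p.get("tool_from_camera")).tolist() , [k for k in p])
E
```

```text
total 12
drwxr-xr-x  3 agent agent 4096 Dec  7 14:59 .
drwxr-xr-x 23 root  root  4096 Dec  7 14:59 ..
drwxr-xr-x  2 agent agent 4096 Dec  7 14:59 pics
{'time_s': 0.0, 'q': array([ 9.77724173e-01,  1.81533564e-01,  1.60797280e+00, -2.25366195e-05,
        1.35380371e+00, -2.06282121e-01]), 'dq': array([-4.67069117e-04, -4.23480345e-04,  2.01730452e-05, -1.15055599e-03,
       -9.39233252e-05,  5.63734386e-04]), 'joint_efforts': array([ 5.03258525e-04, -4.44884849e+01, -3.51328683e+01, -2.32247530e-04,
        9.16169258e-03,  1.11139482e-06]), 'eef_pos': array([0.21673771, 0.53232371, 0.40380512]), 'eef_rot': array([-3.24006792e-04,  1.92189260e-01,  9.81357504e-01, -7.95312398e-04]), 'wrist_force': array([-0.22002141, -0.1018534 , -0.24259155]), 'torque': array([-0.01250449,  0.02688286, -0.01316847]), 'opening': 0.9975262968683544}
0.1547
side [[397.91017486813314, 0.0, 275.6974560523154], [0.0, 397.91017486813314, 213.2704861616307], [0.0, 0.0, 1.0]] [[0.6987750860617605, -0.715309706136034, 0.006738205025098665, -0.38545541981042053], [0.4903206936757294, 0.4858029651137468, 0.723
[... 388 characters left out ...]
 [0.9830226613575943, 0.004668765197636791, 0.1834247799207144, -0.5631884343701521], [-0.18343899200517919, 0.0028199126311892987, 0.9830270516648442, -1.3153163192437085], [0.0, 0.0, 0.0, 1.0]] ['color', 'camera_matrix', 'view', 'shot']
wrist [[325.19226210127806, 0.0, 270.40766157793587], [0.0, 325.19226210127806, 215.79104583200117], [0.0, 0.0, 1.0]] [[0.0010550959078697208, 0.9443030315375627, 0.3290754797939083, 0.08526890190668131], [0.9999993749426657, -0.0011180829883459405, 2.169432471236159e-06, 0.000366935738997598], [0.00036998229749865726, 0.3290752718139072, -0.9443036209788142, 0.031040294982381977], [0.0, 0.0, 0.0, 1.0]] ['color', 'camera_matrix', 'tool_from_camera', 'shot']
```

```bash
python3 -m handwheel --help 2>&1 | head -30
```

```text
invalid input: not JSON, or not a number
```

View pics/side0.png

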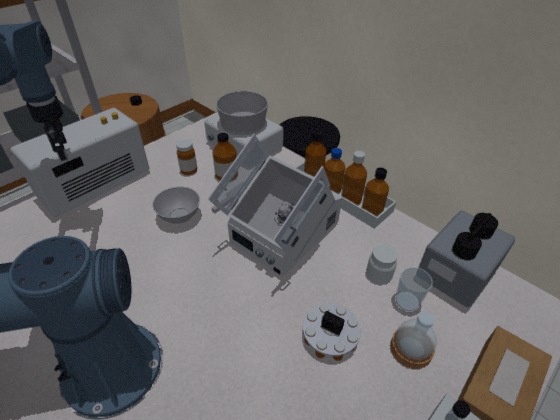

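View pics/top0.png

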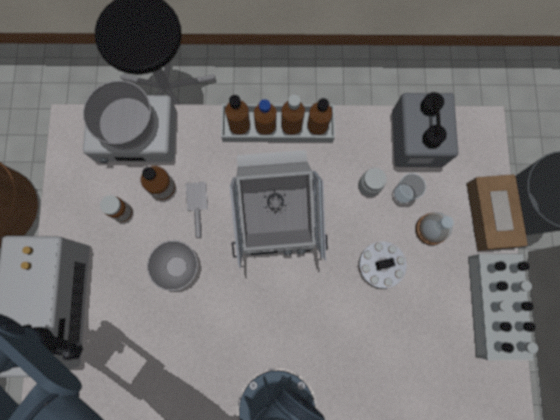

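View pics/wrist0.png

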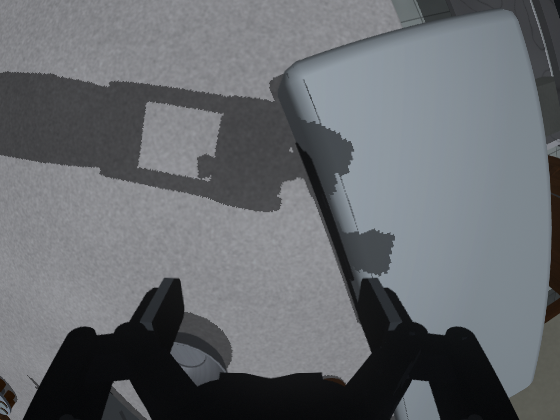

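```bash
cat > h.py <<'E'
from bench import ctrl,cams,boxes_of,landmark_of
import numpy as np,cv2
from scipy.spatial.transform import Rotation as R
def rot(q): return R.from_quat([q[1],q[2],q[3],q[0]]).as_matrix()
def toolpose():
    o=ctrl.get_obs(); T=np.eye(4); T[:3,:3]=rot(o['eef_rot']); T[:3,3]=o['eef_pos']; return T
def ray(p,uv,T=None):
    K=p['camera_matrix']; u=(uv[0]-K[0,2])/K[0,0]; v=(uv[1]-K[1,2])/K[1,1]
    if 'view' in p:
        d=np.array([u,-v,-1.]); C=np.linalg.inv(p['view'])
    else:
        r=np.hypot(u,v); s=np.sin(r)/max(r,1e-9); d=np.array([u*s,-v*s,-np.cos(r)]); C=T@p['tool_from_camera']
    d=C[:3,:3]@d; return C[:3,3],d/np.linalg.norm(d)
def atz(p,uv,z,T=None):
    c,d=ray(p,uv,T); return c+d*(z-c[2])/d[2]
def tri(rs):
    A=np.zeros((3,3));b=np.zeros(3)
    for c,d in rs:
        M=np.eye(3)-np.outer(d,d);A+=M;b+=M@c
    x=np.linalg.solve(A,b); return x,[np.linalg.norm((np.eye(3)-np.outer(d,d))@(x-c)) for c,d in rs]
def proj(p,X,T=None):
    X=np.append(X,1.); K=p['camera_matrix']
    if 'view' in p:
        x=p['view']@X; return K[0,0]*x[0]/-x[2]+K[0,2],K[1,1]*-x[1]/-x[2]+K[1,2]
    x=np.linalg.inv(T@p['tool_from_camera'])@X; a=np.array([x[0],-x[1]]);n=np.linalg.norm(a);th=np.arctan2(n,-x[2])
    return tuple(K[0,0]*th*a/max(n,1e-9)+K[:2,2])
E
python3 - <<'E'
from h import *
S=cams.camera("side");Tp=cams.camera("top")
for n in ["carousel","carousel_grip","drive","shaft_nose","chamber_mouth","rotator","leaf_rebated_hinge","leaf_rebated_edge","leaf_flanged_hinge","leaf_flanged_edge"]:
    a=landmark_of(S,n)[:2];b=landmark_of(Tp,n)[:2]
    print(n,[(np.round(i['uv'],1).tolist(),round(i['confidence'],2)) for i in a],[(np.round(i['uv'],1).tolist(),round(i['confidence'],2)) for i in b])
    if a and b:
        x,e=tri([ray(S,a[0]['uv']),ray(Tp,b[0]['uv'])]);print('   ',x.round(4),np.round(e,4))
for n in ["basin","amber_large","amber_small","white_jar","beaker","flask","spatula"]:
    b=landmark_of(Tp,n)[:1]
    if b: print(n,atz(Tp,b[0]['uv'],0).round(3),b[0]['confidence'])
print(ctrl.get_obs()['time_s'])
E
```

```text
carousel [([327.9, 335.8], 0.88), ([246.5, 186.0], 0.59)] [([378.1, 264.6], 0.82)]
    [ 0.4209 -0.3129 -0.003 ] [0.0011 0.0011]
carousel_grip [([333.0, 324.1], 0.79), ([296.3, 198.5], 0.66)] [([384.8, 266.9], 0.74), ([238.3, 214.9], 0.49)]
    [ 0.4127 -0.3194  0.0681] [0.0042 0.0042]
drive [([287.2, 211.1], 0.76)] [([273.2, 199.7], 0.9), ([277.9, 213.0], 0.33)]
    [0.6077 0.0106 0.0873] [0.0025 0.0025]
shaft_nose [([327.6, 336.3], 0.69), ([279.3, 209.9], 0.56)] [([276.6, 201.9], 0.93), ([274.0, 210.8], 0.19)]
    [ 0.8448 -0.0319 -0.9075] [0.0376 0.0376]
chamber_mouth [([276.7, 199.6], 0.8), ([229.3, 173.2], 0.28)] [([278.1, 210.8], 0.93), ([232.0, 227.6], 0.66)]
    [ 0.5539 -0.001   0.1759] [0.0008 0.0008]
rotator [([286.0, 232.7], 0.92), ([187.8, 172.0], 0.34)] [([275.8, 204.8], 0.85)]
    [ 0.607   0.0053 -0.0011] [0.0024 0.0024]
leaf_rebated_hinge [([245.8, 184.8], 0.72), ([329.2, 336.1], 0.37)] [([237.3, 211.8], 0.73), ([325.3, 221.6], 0.39)]
    [0.549  0.1146 0.1656] [0.005 0.005]
leaf_rebated_edge [([228.7, 166.5], 0.87)] [([236.1, 231.0], 0.59)]
    [0.4818 0.1062 0.2717] [0.0016 0.0016]
leaf_flanged_hinge [([305.0, 216.2], 0.69), ([224.9, 176.0], 0.42)] [([315.6, 210.9], 0.67)]
    [ 0.5535 -0.1043  0.1823] [0. 0.]
leaf_flanged_edge [([297.1, 199.9], 0.8)] [([325.4, 223.7], 0.72)]
    [ 0.5007 -0.1186  0.2822] [0.0004 0.0004]
basin [0.407 0.309 0.   ] 0.68
amber_large [0.662 0.372 0.   ] 0.78
white_jar [0.671 0.371 0.   ] 0.74
beaker [ 0.64  -0.405  0.   ] 0.71
flask [ 0.522 -0.479  0.   ] 0.65
spatula [0.583 0.252 0.   ] 0.81
1.6
```

```bash
python3 -m handwheel '[{"offset":[-0.05,-0.07,0],"spin":0,"grip":1},{"offset":[-0.18,-0.255,0],"spin":0,"grip":1},{"offset":[-0.503,-0.711,0],"spin":0,"grip":1},{"offset":[-0.503,-0.711,0],"spin":0,"grip":1},{"offset":[-0.503,-0.711,0],"spin":0,"grip":1},{"offset":[-0.503,-0.711,0],"spin":0,"grip":1},{"offset":[-0.503,-0.711,0],"spin":0,"grip":1},{"offset":[-0.503,-0.711,0],"spin":0,"grip":1},{"offset":[-0.503,-0.711,0],"spin":0,"grip":1},{"offset":[-0.503,-0.711,0],"spin":0,"grip":1},{"offset":[-0.503,-0.711,0],"spin":0,"grip":1},{"offset":[-0.503,-0.711,0],"spin":0,"grip":1},{"offset":[-0.503,-0.711,0],"spin":0,"grip":1},{"offset":[-0.503,-0.711,0],"spin":0,"grip":1},{"offset":[-0.503,-0.711,0],"spin":0,"grip":1},{"offset":[-0.503,-0.711,0],"spin":0,"grip":1}]'
python3 - <<'E'
from h import *
T=toolpose();W=cams.camera("wrist");cv2.imwrite("pics/w1.png",W["color"][:,:,::-1])
print(T.round(3),ctrl.get_obs()['q'].round(3))
for n,z in [("carousel",0),("carousel_grip",0.068)]:
    for a in landmark_of(W,n)[:1]: print(n,a['uv'],a['confidence'],atz(W,a['uv'],z,T).round(4))
E
```

```text
time_s: 3.6
eef_pos: [0.4143, -0.3154, 0.4042]
eef_rot: [-0.001, 0.192, 0.981, 0.001]
wrist_force: [0.8, 0.1, -0.9]
opening: 0.997
[[-0.926  0.378 -0.001  0.414]
 [ 0.378  0.926  0.001 -0.315]
 [ 0.001  0.001 -1.     0.404]
 [ 0.     0.     0.     1.   ]] [-0.878  0.059  1.743  0.     1.341 -2.063]
carousel [270.1, 185.0] 0.93 [ 0.4198 -0.3173  0.    ]
carousel_grip [272.4, 201.8] 0.79 [ 0.421  -0.3153  0.068 ]
```

View pics/w1.png

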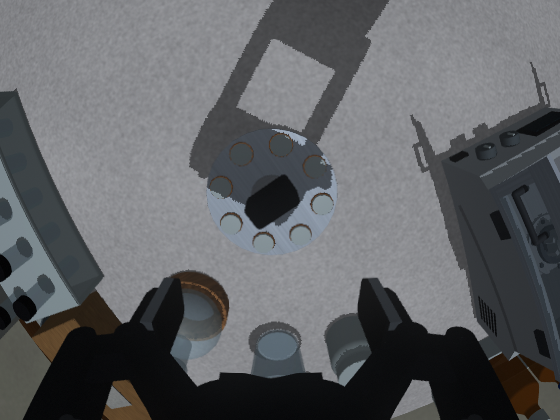

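```bash
python3 -m handwheel '[{"offset":[0,0,-0.45],"spin":0,"grip":1},{"offset":[0,0,-0.45],"spin":0,"grip":1},{"offset":[0,0,-0.45],"spin":0,"grip":1},{"offset":[0,0,-0.45],"spin":0,"grip":1},{"offset":[0,0,-0.45],"spin":0,"grip":1},{"offset":[0,0,-0.45],"spin":0,"grip":1},{"offset":[0,0,-0.45],"spin":0,"grip":1},{"offset":[0,0,-0.45],"spin":0,"grip":1},{"offset":[0,0,-0.45],"spin":0,"grip":1},{"offset":[0,0,-0.45],"spin":0,"grip":1}]'
python3 - <<'E'
from h import *
print(toolpose().round(3),ctrl.get_obs()['q'].round(3))
E
```

```text
time_s: 5.0
eef_pos: [0.4148, -0.3153, 0.8535]
eef_rot: [-0.001, 0.192, 0.981, 0.001]
wrist_force: [-0.1, -0.8, -0.6]
opening: 1.0
[[-0.926  0.376 -0.001  0.415]
 [ 0.376  0.926  0.001 -0.315]
 [ 0.002  0.001 -1.     0.854]
 [ 0.     0.     0.     1.   ]] [-0.878  0.115  0.791  0.     2.238 -2.063]
```

```bash
python3 -m handwheel '[{"offset":[0,0,-0.06],"spin":0,"grip":1},{"offset":[0,0,-0.12],"spin":0,"grip":1},{"offset":[0,0,-0.18],"spin":0,"grip":1},{"offset":[0,0,-0.24],"spin":0,"grip":1},{"offset":[0,0,-0.30],"spin":0,"grip":1},{"offset":[0,0,-0.36],"spin":0,"grip":1},{"offset":[0,0,-0.42],"spin":0,"grip":1},{"offset":[0,0,-0.42],"spin":0,"grip":1}]'
python3 - <<'E'
from h import *
print(toolpose().round(3),ctrl.get_obs()['q'].round(3))
E
```

```text
time_s: 6.0
eef_pos: [0.3343, -0.2541, 1.0129]
eef_rot: [0.012, 0.192, 0.981, -0.007]
wrist_force: [0.1, -0.3, 0.0]
opening: 0.999
[[-0.926  0.377  0.021  0.334]
 [ 0.377  0.926 -0.019 -0.254]
 [-0.027 -0.009 -1.     1.013]
 [ 0.     0.     0.     1.   ]] [-0.937  0.189  0.299  0.012  2.627 -2.11 ]
```

```bash
python3 -m handwheel '[{"offset":[0.06,0.016,-0.03],"spin":0,"grip":1},{"offset":[0.12,0.032,-0.06],"spin":0,"grip":1},{"offset":[0.18,0.048,-0.1],"spin":0,"grip":1},{"offset":[0.24,0.065,-0.15],"spin":0,"grip":1},{"offset":[0.24,0.065,-0.2],"spin":0,"grip":1}]'
python3 - <<'E'
from h import *
print(toolpose().round(3),ctrl.get_obs()['q'].round(3))
E
```

```text
time_s: 6.62
eef_pos: [0.1869, -0.1242, 1.0235]
eef_rot: [0.026, 0.193, 0.98, -0.034]
wrist_force: [1.1, 0.9, 0.2]
opening: 1.0
[[-0.924  0.38   0.038  0.187]
 [ 0.376  0.923 -0.076 -0.124]
 [-0.064 -0.056 -0.996  1.024]
 [ 0.     0.     0.     1.   ]] [-1.141 -0.263  0.693  0.006  2.626 -2.318]
```

```bash
python3 -m handwheel '[{"offset":[-0.06,-0.02,0.05],"spin":0,"grip":1},{"offset":[-0.1,-0.03,0.1],"spin":0,"grip":1},{"offset":[-0.15,-0.04,0.15],"spin":0,"grip":1},{"offset":[-0.2,-0.05,0.2],"spin":0,"grip":1},{"offset":[-0.2,-0.05,0.25],"spin":0,"grip":1},{"offset":[-0.2,-0.05,0.25],"spin":0,"grip":1}]'
python3 - <<'E'
from h import *
print(toolpose().round(4),ctrl.get_obs()['q'].round(3))
E
```

```text
time_s: 7.38
eef_pos: [0.3658, -0.268, 0.7833]
eef_rot: [0.021, 0.192, 0.981, -0.029]
wrist_force: [0.0, -0.3, 0.1]
opening: 0.998
[[-0.9255  0.3776  0.0306  0.3658]
 [ 0.3751  0.9247 -0.0651 -0.268 ]
 [-0.0529 -0.0487 -0.9974  0.7833]
 [ 0.      0.      0.      1.    ]] [-0.889 -0.139  1.191 -0.019  2.02  -2.083]
```

```bash
python3 -m handwheel '[{"offset":[0.012,0.282,0.269],"spin":0,"grip":1},{"offset":[0.012,0.282,0.269],"spin":0,"grip":1},{"offset":[0.012,0.282,0.269],"spin":0,"grip":1},{"offset":[0.012,0.282,0.269],"spin":0,"grip":1},{"offset":[0.012,0.282,0.269],"spin":0,"grip":1},{"offset":[0.012,0.282,0.269],"spin":0,"grip":1},{"offset":[0.012,0.282,0.269],"spin":0,"grip":1},{"offset":[0.012,0.282,0.269],"spin":0,"grip":1},{"offset":[0.012,0.282,0.269],"spin":0,"grip":1}]'
python3 - <<'E'
from h import *
T=toolpose();W=cams.camera("wrist");cv2.imwrite("pics/w2.png",W["color"][:,:,::-1])
print(T.round(4).tolist(),ctrl.get_obs()['time_s'],proj(W,[.607,.007,.09],T))
np.savez("w2.npz",T=T,c=W['color'],K=W['camera_matrix'],tc=W['tool_from_camera'])
for n in ["drive","shaft_nose","chamber_mouth","leaf_rebated_hinge","leaf_flanged_hinge"]:
    for a in landmark_of(W,n)[:1]: c,d=ray(W,a['uv'],T);print(n,np.round(a['uv'],1),a['confidence'],c.round(4),d.round(4))
cv2.imwrite("pics/w2z.png",cv2.resize(W["color"][100:290,170:430,::-1],None,fx=3,fy=3,interpolation=cv2.INTER_CUBIC))
E
```

```text
time_s: 8.5
eef_pos: [0.4695, -0.0217, 0.5074]
eef_rot: [0.027, 0.193, 0.98, -0.033]
wrist_force: [0.8, 0.2, 0.3]
opening: 1.004
[[-0.9242, 0.3798, 0.0404, 0.4695], [0.3763, 0.9235, -0.0748, -0.0217], [-0.0658, -0.0539, -0.9964, 0.5074], [0.0, 0.0, 0.0, 1.0]] 8.55 (np.float64(346.1295637421698), np.float64(243.34894413698657))
drive [342.2 237.4] 0.84 [0.3921 0.0084 0.4709] [ 0.4729 -0.0088 -0.8811]
shaft_nose [347.3 240.5] 0.73 [0.3921 0.0084 0.4709] [ 0.4852  0.003  -0.8744]
chamber_mouth [342.4 243.9] 0.75 [0.3921 0.0084 0.4709] [ 0.4895 -0.0146 -0.8719]
leaf_rebated_hinge [426.1 195.1] 0.79 [0.3921 0.0084 0.4709] [ 0.425   0.2733 -0.8629]
leaf_flanged_hinge [256.3 274.6] 0.77 [0.3921 0.0084 0.4709] [ 0.4747 -0.2902 -0.8309]
```

View pics/w2z.png

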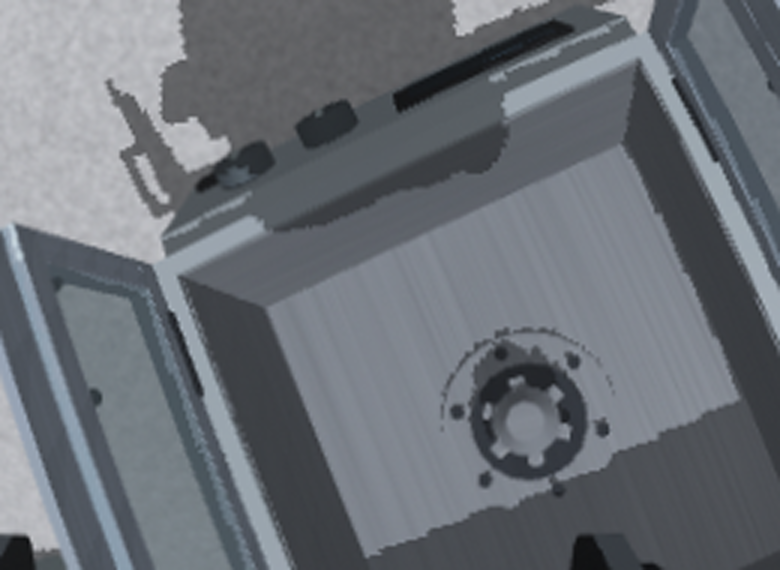

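View pics/w2.png

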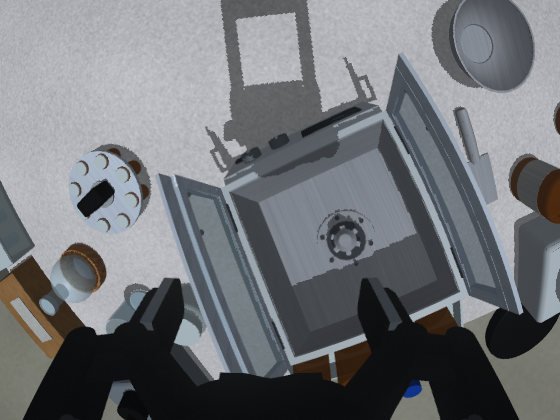

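Run:
```python
from h import *
d=np.load("w2.npz");T=d['T'];W=dict(camera_matrix=d['K'],tool_from_camera=d['tc'],color=d['c'])
for uv in [(345.7,240.3)]: print(atz(W,uv,.0941,T), atz(W,uv,.0941+.034*.866,T))
# corners of rim inner edges, at approx pixel from zoom: (x/3+170,y/3+100)
n=np.array([-.5,0,.866])
# rectified view, plane at height h above shoulder
def rect(D,h,half=.06,N=480,yaw=0):
    ex=np.array([.866*np.cos(yaw),.866*np.sin(yaw),.5]);nn=np.array([-.5*np.cos(yaw),-.5*np.sin(yaw),.866]);ey=np.cross(nn,ex)
    g=np.linspace(-half,half,N); mx=np.zeros((N,N),np.float32);my=mx.copy()
    for i in range(N):
        for j in range(N):
            X=D+h*nn+ex*(-g[i])+ey*(-g[j])   # up image=+x, left image=+y
            mx[i,j],my[i,j]=proj(W,X,T)
    return cv2.remap(W['color'][:,:,::-1].copy(),mx,my,cv2.INTER_CUBIC)
D=atz(W,(345.7,240.3),.0941,T)
im=rect(D,.022)
cv2.circle(im,(240,240),int(.019*4000),(0,0,255),1);cv2.circle(im,(240,240),int(.014*4000),(0,255,0),1)
cv2.imwrite("pics/rect22.png",im)
```

```text
[0.60012288 0.00776026 0.0941    ] [0.58386818 0.00781056 0.123544  ]
```

View pics/rect22.png

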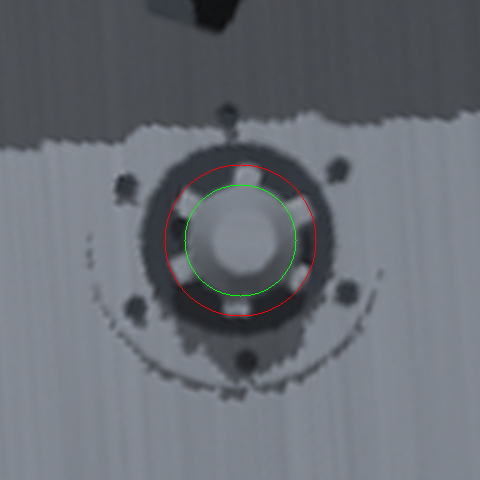

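```bash
cat >> h.py <<'E'
def rectimg(W,T,D,h,half,N=520,yaw=0,tilt=np.radians(30)):
    ex=np.array([np.cos(tilt)*np.cos(yaw),np.cos(tilt)*np.sin(yaw),np.sin(tilt)]);nn=np.array([-np.sin(tilt)*np.cos(yaw),-np.sin(tilt)*np.sin(yaw),np.cos(tilt)]);ey=np.cross(nn,ex)
    g=np.linspace(-half,half,N); mx=np.zeros((N,N),np.float32);my=mx.copy()
    for i in range(N):
        for j in range(N):
            mx[i,j],my[i,j]=proj(W,D+h*nn-ex*g[i]-ey*g[j],T)
    return cv2.remap(W['color'][:,:,::-1].copy(),mx,my,cv2.INTER_CUBIC)
E
python3 - <<'E'
from h import *
d=np.load("w2.npz");T=d['T'];W=dict(camera_matrix=d['K'],tool_from_camera=d['tc'],color=d['c'])
D=np.array([.600,.0075,.0941])
im=rectimg(W,T,D,.094,.13)
s=520/.26
for a,b in [(100,95),(108,103)]:
    cv2.rectangle(im,(int(260-b/1000*s),int(260-a/1000*s)),(int(260+b/1000*s),int(260+a/1000*s)),(0,0,255),1)
im2=rectimg(W,T,D,-.012,.13)
cv2.rectangle(im2,(int(260-.095*s),int(260-.1*s)),(int(260+.095*s),int(260+.1*s)),(0,255,0),1)
cv2.circle(im2,(260,260),int(.026*s),(0,0,255),1)
cv2.imwrite("pics/rim.png",cv2.resize(np.hstack([im,im2]),(800,400),interpolation=cv2.INTER_AREA))
# teeth phase
from scipy.optimize import minimize
g=cv2.cvtColor(W['color'],cv2.COLOR_RGB2GRAY).astype(np.float32)
cy=np.radians(np.arange(0,360,1))
best=[]
for dx in np.arange(-4,4.1,.5):
  for dy in np.arange(-4,4.1,.5):
    v=0
    for r in (.0155,.017,.018):
      ex=np.array([.866,0,.5]);n=np.array([-.5,0,.866]);ey=np.array([0,1,0])
      P=D+.022*n+np.outer(r*np.cos(cy)+dx/1e3,ex)+np.outer(r*np.sin(cy)+dy/1e3,ey)
      uv=np.array([proj(W,X,T) for X in P],np.float32)
      s_=cv2.remap(g,uv[:,0].reshape(-1,1),uv[:,1].reshape(-1,1),cv2.INTER_LINEAR)[:,0]
      v=v+s_
    c=np.sum(v*np.exp(-6j*cy)); best.append((abs(c),dx,dy,np.degrees(-np.angle(c))/6*-1 if 0 else np.degrees(-np.angle(c)/-6*1)*-1))
best.sort(reverse=True)
for b in best[:8]: print(np.round(b,2))
E
```

```text
[ 2.403473e+04  0.000000e+00 -5.000000e-01 -4.090000e+00]
[ 2.392026e+04  0.000000e+00  0.000000e+00 -4.150000e+00]
[ 2.359356e+04 -5.000000e-01 -5.000000e-01 -4.120000e+00]
[ 2.349498e+04 -5.000000e-01  0.000000e+00 -4.140000e+00]
[ 2.332085e+04  5.000000e-01 -5.000000e-01 -4.050000e+00]
[ 2.321087e+04  5.000000e-01  0.000000e+00 -4.140000e+00]
[ 2.296867e+04  0.000000e+00 -1.000000e+00 -4.020000e+00]
[ 2.268558e+04  0.000000e+00  5.000000e-01 -4.190000e+00]
```

View pics/rim.png

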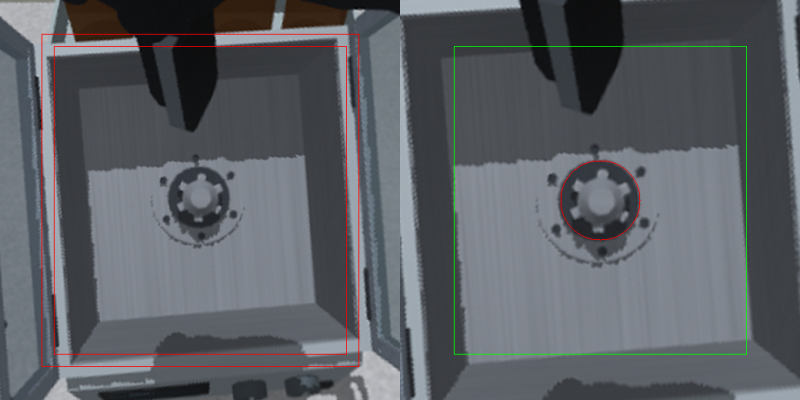

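Run:
```python
from h import *
d=np.load("w2.npz");T=d['T'];W=dict(camera_matrix=d['K'],tool_from_camera=d['tc'],color=d['c'])
D=np.array([.600,.0075,.0941]); yaw=np.radians(3.5)
s=520/.26
im=rectimg(W,T,D,.094,.13,yaw=yaw)
for a,b in [(100,95),(108,103)]:
    cv2.rectangle(im,(int(260-b/1000*s),int(260-a/1000*s)),(int(260+b/1000*s),int(260+a/1000*s)),(0,0,255),1)
im2=rectimg(W,T,D,-.012,.13,yaw=yaw)
cv2.rectangle(im2,(int(260-.095*s),int(260-.1*s)),(int(260+.095*s),int(260+.1*s)),(0,255,0),1)
im3=rectimg(W,T,D,0,.13,yaw=yaw)
cv2.circle(im3,(260,260),int(.026*s),(0,0,255),1)
cv2.imwrite("pics/rim2.png",cv2.resize(np.hstack([im,im2]),(800,400),interpolation=cv2.INTER_AREA))
g=cv2.cvtColor(W['color'],cv2.COLOR_RGB2GRAY).astype(np.float32)
cy=np.radians(np.arange(0,360,1));best=[]
ex=np.array([.866*np.cos(yaw),.866*np.sin(yaw),.5]);n=np.array([-.5*np.cos(yaw),-.5*np.sin(yaw),.866]);ey=np.cross(n,ex)
for dx in np.arange(-3,3.1,.5):
  for dy in np.arange(-3,3.1,.5):
    v=0
    for r in (.0155,.017,.018):
      P=D+.022*n+np.outer(r*np.cos(cy)+dx/1e3,ex)+np.outer(r*np.sin(cy)+dy/1e3,ey)
      uv=np.array([proj(W,X,T) for X in P],np.float32)
      v=v+cv2.remap(g,uv[:,0].reshape(-1,1),uv[:,1].reshape(-1,1),cv2.INTER_LINEAR)[:,0]
    c=np.sum(v*np.exp(-6j*cy)); best.append((abs(c),dx,dy,-np.degrees(np.angle(c))/6))
best.sort(reverse=True)
for b in best[:4]: print(np.round(b,2))
# shoulder disc edge: darkness ring contrast at r=.026
best=[]
for dx in np.arange(-4,4.1,.5):
  for dy in np.arange(-4,4.1,.5):
    t=0
    for r,sg in ((.0245,-1),(.0285,1)):
      P=D+np.outer(r*np.cos(cy)+dx/1e3,ex)+np.outer(r*np.sin(cy)+dy/1e3,ey)
      uv=np.array([proj(W,X,T) for X in P],np.float32)
      t+=sg*cv2.remap(g,uv[:,0].reshape(-1,1),uv[:,1].reshape(-1,1),cv2.INTER_LINEAR).mean()
    best.append((t,dx,dy))
best.sort(reverse=True)
for b in best[:4]: print('disc',np.round(b,2))
```

```text
[ 2.40876e+04  0.00000e+00  5.00000e-01 -7.18000e+00]
[ 2.382537e+04  0.000000e+00  0.000000e+00 -7.120000e+00]
[ 2.367061e+04 -5.000000e-01  5.000000e-01 -7.180000e+00]
[ 2.338314e+04 -5.000000e-01  0.000000e+00 -7.160000e+00]
disc [59.75 -0.5   1.  ]
disc [59.75 -0.5   0.5 ]
disc [59.13 -1.    0.5 ]
disc [59.02 -1.    1.  ]
```

View pics/rim2.png

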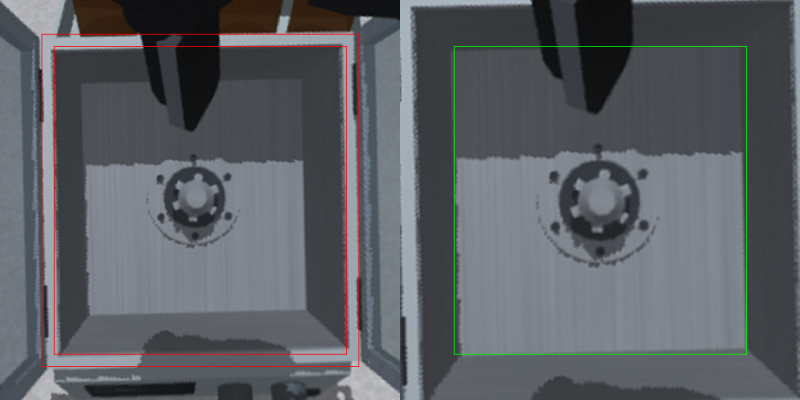

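```bash
python3 -m handwheel '[{"offset":[-0.01,-0.05,0.0],"spin":10,"grip":1},{"offset":[-0.02,-0.11,0.0],"spin":20,"grip":1},{"offset":[-0.03,-0.17,0.0],"spin":30,"grip":1},{"offset":[-0.039,-0.23,0.02],"spin":40,"grip":1},{"offset":[-0.039,-0.277,0.06],"spin":50,"grip":1},{"offset":[-0.039,-0.277,0.105],"spin":60,"grip":1},{"offset":[-0.039,-0.277,0.105],"spin":60,"grip":1},{"offset":[-0.039,-0.277,0.105],"spin":60,"grip":1}]'
python3 - <<'E'
from h import *
T=toolpose();W=cams.camera("wrist");cv2.imwrite("pics/w3.png",W["color"][:,:,::-1])
print(T.round(4).tolist(),ctrl.get_obs()['q'].round(3))
np.savez("w3.npz",T=T,c=W['color'],K=W['camera_matrix'],tc=W['tool_from_camera'])
for n,z in [("carousel",0),("carousel_grip",0.068)]:
    for a in landmark_of(W,n)[:1]: print(n,a['uv'],a['confidence'],atz(W,a['uv'],z,T).round(4))
im=rectimg(W,T,np.array([.42,-.316,.086]),0,.08,N=480,tilt=0)
cv2.imwrite("pics/bar.png",im)
E
```

```text
time_s: 9.8
eef_pos: [0.4047, -0.2989, 0.4194]
eef_rot: [0.039, 0.655, 0.754, -0.016]
wrist_force: [-1.2, 0.3, -0.4]
opening: 0.994
[[-0.1383, 0.9896, 0.0384, 0.4047], [0.9872, 0.1408, -0.0746, -0.2989], [-0.0793, 0.0276, -0.9965, 0.4194], [0.0, 0.0, 0.0, 1.0]] [-0.866 -0.021  1.793 -0.02   1.286 -1.002]
carousel [270.8, 166.6] 0.94 [ 0.4196 -0.3173  0.    ]
carousel_grip [273.7, 182.2] 0.6 [ 0.4202 -0.3153  0.068 ]
```

View pics/bar.png

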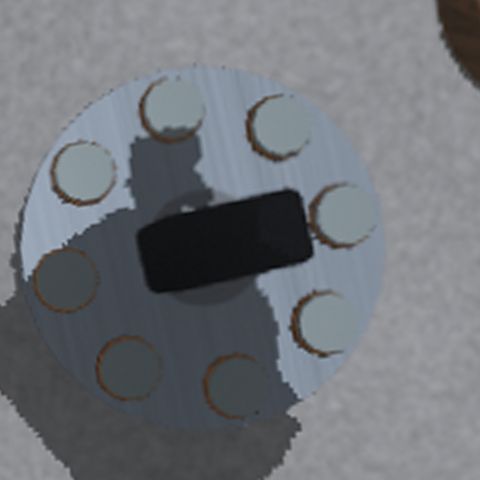

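View pics/w3.png

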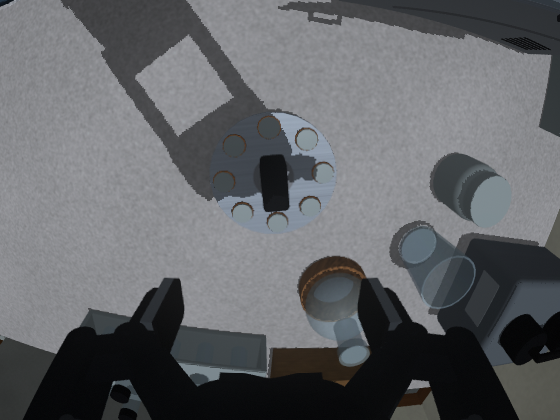

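```bash
python3 -m handwheel '[{"offset":[0.010,0.003,0.05],"spin":-5,"grip":0.6},{"offset":[0.010,0.003,0.10],"spin":-5,"grip":0.6},{"offset":[0.010,0.003,0.14],"spin":-5,"grip":0.6},{"offset":[0.010,0.003,0.14],"spin":-5,"grip":0.6}]'
python3 - <<'E'
from h import *
T=toolpose();W=cams.camera("wrist");cv2.imwrite("pics/w4.png",W["color"][:,:,::-1])
print(T.round(4).tolist(),ctrl.get_obs()['q'].round(3))
im=rectimg(W,T,np.array([.42,-.316,.086]),0,.08,N=480,tilt=0)
cv2.imwrite("pics/bar4.png",im)
E
```

```text
time_s: 10.45
eef_pos: [0.4108, -0.2978, 0.2758]
eef_rot: [0.035, 0.623, 0.782, -0.017]
wrist_force: [-0.3, 0.4, 0.6]
opening: 0.602
[[-0.2223, 0.9744, 0.034, 0.4108], [0.9721, 0.2242, -0.0696, -0.2978], [-0.0754, 0.0176, -0.997, 0.2758], [0.0, 0.0, 0.0, 1.0]] [-0.856  0.169  1.903 -0.024  0.99  -1.069]
```

View pics/bar4.png

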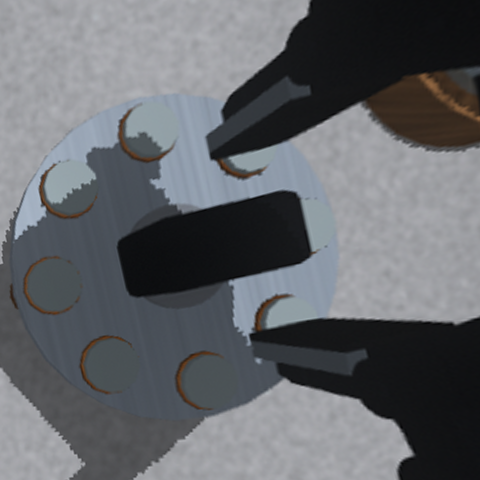

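View pics/w4.png

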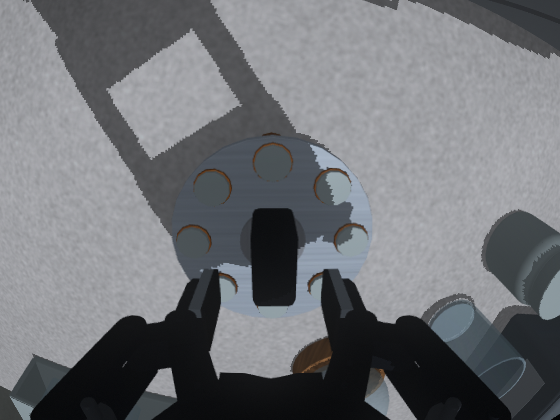

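```bash
python3 -m handwheel '[{"offset":[-0.002,0.0005,0.025],"spin":0,"grip":0.6},{"offset":[-0.002,0.0005,0.05],"spin":0,"grip":0.6},{"offset":[-0.002,0.0005,0.05],"spin":0,"grip":0.6},{"offset":[-0.002,0.0005,0.05],"spin":0,"grip":0},{"offset":[-0.002,0.0005,0.05],"spin":0,"grip":0},{"offset":[-0.002,0.0005,0.05],"spin":0,"grip":0},{"offset":[-0.002,0.0005,0.05],"spin":0,"grip":0},{"offset":[-0.002,0.0005,0.05],"spin":0,"grip":0}]'
python3 - <<'E'
from h import *
print(toolpose().round(4).tolist())
W=cams.camera("wrist");cv2.imwrite("pics/w5.png",W["color"][:,:,::-1])
E
```

```text
time_s: 11.5
eef_pos: [0.4146, -0.3052, 0.2303]
eef_rot: [0.039, 0.623, 0.781, -0.018]
wrist_force: [-1.5, 1.1, 7.5]
opening: 0.292
[[-0.2206, 0.9746, 0.0393, 0.4146], [0.9718, 0.2231, -0.0765, -0.3052], [-0.0833, 0.0214, -0.9963, 0.2303], [0.0, 0.0, 0.0, 1.0]]
```

View pics/w5.png

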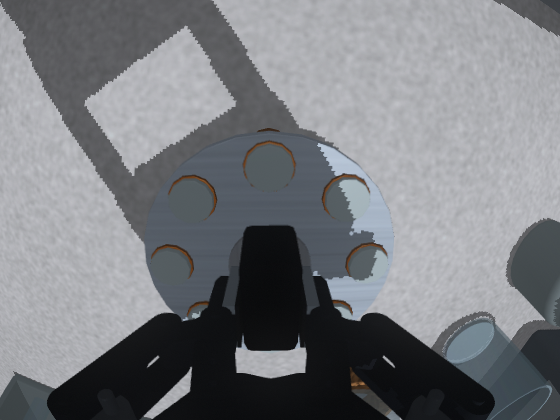

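```bash
cat > goal.py <<'E'
from h import *
from scipy.optimize import brentq
D=np.array([.600,.0075,.0941]);yaw=np.radians(3.5)
ex=np.array([.75**.5*np.cos(yaw),.75**.5*np.sin(yaw),.5]);n=np.array([-.5*np.cos(yaw),-.5*np.sin(yaw),.75**.5]);ey=np.cross(n,ex)
def goalR(C,theta): 
    return np.c_[ex,ey,n]@R.from_euler('z',theta,degrees=True).as_matrix()@C.T
def Cof(a): # carousel axes in tool; a: tilt angle about tool y (rad): cz=(-sin a,0,-cos a)
    cz=np.array([-np.sin(a),0,-np.cos(a)]);cx=np.array([np.cos(a),0,-np.sin(a)]);return np.c_[cx,np.cross(cz,cx),cz]
def plan(Rn,Rf):
    f=lambda s:R.from_matrix(Rf@(Rn@R.from_euler('z',s,degrees=True).as_matrix()).T).as_rotvec()
    ss=np.arange(-180,181,1.);v=[f(s)[2] for s in ss];out=[]
    for i in range(len(ss)-1):
        if v[i]*v[i+1]<0 and abs(v[i]-v[i+1])<1:
            s=brentq(lambda s:f(s)[2],ss[i],ss[i+1]);r=f(s);out.append((s,np.degrees(np.linalg.norm(r)),np.degrees(np.arctan2(r[0],-r[1]))))
    return out
E
python3 - <<'E'
from goal import *
T=toolpose();Rn=T[:3,:3]
a=np.arcsin(.0836)
for th in (172.8,-7.2):
    Rf=goalR(Cof(a),th);print(th,Rf.round(3).tolist());print('spin, tilt deg, armplane yaw',np.round(plan(Rn,Rf),2))
    for h in (0,.06,.15):
        print(' TCP for hub at',h,(D+h*n-Rf@np.array([.009,0,.2303])).round(4))
E
```

```text
172.8 [[-0.82, 0.048, 0.57], [0.075, 0.997, 0.024], [-0.567, 0.063, -0.822]]
spin, tilt deg, armplane yaw [[-74.7   33.08  10.77]]
 TCP for hub at 0 [0.4762 0.0012 0.2884]
 TCP for hub at 0.06 [ 0.4462 -0.0006  0.3404]
 TCP for hub at 0.15 [ 0.4013 -0.0034  0.4183]
-7.2 [[0.904, -0.048, 0.425], [-0.07, -0.997, 0.036], [0.422, -0.063, -0.904]]
spin, tilt deg, armplane yaw [[105.36  23.87  16.33]]
 TCP for hub at 0 [ 4.940e-01 -3.000e-04  2.986e-01]
 TCP for hub at 0.06 [ 0.464  -0.0021  0.3506]
 TCP for hub at 0.15 [ 0.4191 -0.0049  0.4285]
```

```bash
python3 -m handwheel '[{"offset":[-0.003,0.001,-0.03],"spin":0,"grip":0},{"offset":[-0.007,0.002,-0.08],"spin":0,"grip":0},{"offset":[-0.012,0.003,-0.14],"spin":0,"grip":0},{"offset":[-0.017,0.004,-0.20],"spin":10,"grip":0},{"offset":[-0.022,0.005,-0.26],"spin":20,"grip":0},{"offset":[-0.027,0.007,-0.32],"spin":30,"grip":0},{"offset":[-0.033,0.009,-0.38],"spin":40,"grip":0},{"offset":[0.01,0.010,-0.42],"spin":50,"grip":0},{"offset":[0.05,0.012,-0.46],"spin":60,"grip":0},{"offset":[0.09,0.014,-0.50],"spin":70,"grip":0},{"offset":[0.13,0.016,-0.54],"spin":80,"grip":0},{"offset":[0.17,0.018,-0.58],"spin":90,"grip":0},{"offset":[0.21,0.02,-0.62],"spin":100,"grip":0},{"offset":[0.25,0.022,-0.67],"spin":105.4,"grip":0},{"offset":[0.30,0.025,-0.72],"spin":105.4,"grip":0},{"offset":[0.345,0.028,-0.76],"spin":105.4,"grip":0},{"offset":[0.345,0.028,-0.80],"spin":105.4,"grip":0}]'
python3 - <<'E'
from h import *
print(toolpose().round(4).tolist(),ctrl.get_obs()['q'].round(3))
W=cams.camera("wrist");cv2.imwrite("pics/w6.png",W["color"][:,:,::-1])
W=cams.camera("side");cv2.imwrite("pics/s6.png",W["color"][:,:,::-1])
E
```

```text
time_s: 13.68
eef_pos: [0.3315, 0.0984, 1.0006]
eef_rot: [0.036, 0.999, -0.02, 0.021]
wrist_force: [0.9, -0.8, -2.8]
opening: 0.292
[[0.9983, -0.0413, 0.0403, 0.3315], [-0.0383, -0.9966, -0.0726, 0.0984], [0.0431, 0.0709, -0.9965, 1.0006], [0.0, 0.0, 0.0, 1.0]] [-0.027 -0.043  0.591 -0.128  2.547  1.476]
```

View pics/w6.png

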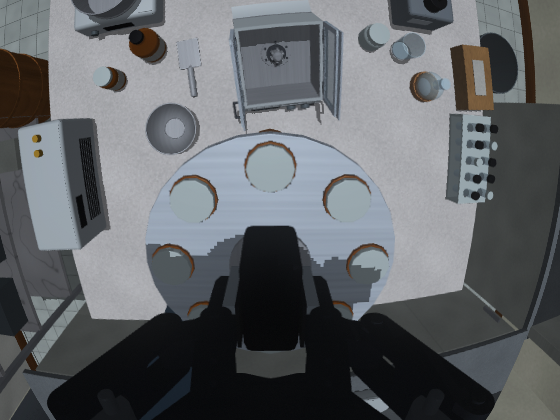

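View pics/s6.png

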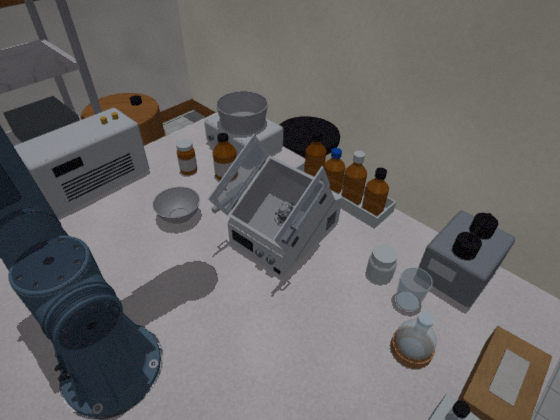

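```bash
python3 -m handwheel '[{"offset":[-0.05,0.02,-0.02],"spin":0,"grip":0},{"offset":[-0.10,0.03,-0.04],"spin":0,"grip":0},{"offset":[-0.15,0.05,-0.06],"spin":0,"grip":0},{"offset":[-0.20,0.06,-0.1],"spin":0,"grip":0}]'
python3 - <<'E'
from goal import *
T=toolpose();print(T.round(3).tolist(),ctrl.get_obs()['q'].round(3))
print(np.round(plan(T[:3,:3],goalR(Cof(np.arcsin(.0836)),-7.2)),2))
E
```

```text
time_s: 14.28
eef_pos: [0.16, 0.0614, 1.0176]
eef_rot: [0.052, 0.997, -0.023, 0.043]
wrist_force: [1.0, -0.5, -4.2]
opening: 0.294
[[0.995, -0.051, 0.082, 0.16], [-0.042, -0.993, -0.107, 0.061], [0.087, 0.103, -0.991, 1.018], [0.0, 0.0, 0.0, 1.0]] [-0.305 -0.376  0.775 -0.157  2.626  1.171]
[[-0.6  22.17 22.68]]
```

```bash
python3 -m handwheel '[{"offset":[-0.01,-0.05,0.01],"spin":0,"grip":0},{"offset":[-0.02,-0.10,0.015],"spin":0,"grip":0},{"offset":[-0.025,-0.125,0.015],"spin":0,"grip":0}]'
python3 - <<'E'
from goal import *
T=toolpose();print(T.round(3).tolist(),ctrl.get_obs()['q'].round(3))
print(np.round(plan(T[:3,:3],goalR(Cof(np.arcsin(.0836)),-7.2)),2))
E
```

```text
time_s: 14.65
eef_pos: [0.1513, 0.167, 0.9905]
eef_rot: [0.051, 0.998, -0.024, 0.04]
wrist_force: [1.4, -1.2, -4.6]
opening: 0.293
[[0.996, -0.052, 0.078, 0.151], [-0.044, -0.994, -0.104, 0.167], [0.083, 0.1, -0.991, 0.99], [0.0, 0.0, 0.0, 1.0]] [ 0.377 -0.308  0.829 -0.236  2.574  1.794]
[[-0.65 22.35 22.08]]
```

```bash
python3 -m handwheel '[{"offset":[-0.046,0.02,-0.05],"spin":0,"grip":0},{"offset":[-0.09,0.038,-0.10],"spin":0,"grip":0},{"offset":[-0.138,0.057,-0.15],"spin":0,"grip":0},{"offset":[-0.18,0.076,-0.2],"spin":0,"grip":0}]'
python3 - <<'E'
from goal import *
T=toolpose();print(T.round(3).tolist(),ctrl.get_obs()['q'].round(3))
print(np.round(plan(T[:3,:3],goalR(Cof(np.arcsin(.0836)),-7.2)),2))
E
```

```text
time_s: 15.15
eef_pos: [0.0435, 0.1451, 1.0013]
eef_rot: [0.044, 0.996, -0.02, 0.072]
wrist_force: [-1.1, -1.2, -5.0]
opening: 0.294
[[0.989, -0.047, 0.142, 0.043], [-0.035, -0.995, -0.09, 0.145], [0.146, 0.084, -0.986, 1.001], [0.0, 0.0, 0.0, 1.0]] [ 0.599 -0.43   0.857 -0.318  2.625  1.927]
[[-0.15 18.59 24.07]]
```

```bash
python3 -m handwheel '[{"offset":[-0.02,0.01,-0.06],"spin":0,"grip":0},{"offset":[-0.04,0.02,-0.12],"spin":0,"grip":0},{"offset":[-0.06,0.03,-0.18],"spin":0,"grip":0},{"offset":[-0.08,0.04,-0.24],"spin":0,"grip":0},{"offset":[-0.08,0.04,-0.30],"spin":0,"grip":0}]'
python3 - <<'E'
from goal import *
T=toolpose();print(T.round(3).tolist(),ctrl.get_obs()['q'].round(3))
print(np.round(plan(T[:3,:3],goalR(Cof(np.arcsin(.0836)),-7.2)),2))
E
```

```text
time_s: 15.78
eef_pos: [0.0073, 0.1492, 1.0157]
eef_rot: [0.029, 0.994, -0.018, 0.101]
wrist_force: [-0.6, -0.4, -4.7]
opening: 0.293
[[0.979, -0.041, 0.2, 0.007], [-0.03, -0.998, -0.061, 0.149], [0.202, 0.054, -0.978, 1.016], [0.0, 0.0, 0.0, 1.0]] [ 0.877 -0.401  0.799 -0.401  2.626  2.122]
[[ 0.45 14.83 23.4 ]]
```

```bash
python3 -m handwheel '[{"offset":[0.0,0.0,-0.06],"spin":0,"grip":0},{"offset":[0.0,0.0,-0.12],"spin":0,"grip":0},{"offset":[0.0,0.0,-0.18],"spin":0,"grip":0},{"offset":[0.0,0.0,-0.24],"spin":0,"grip":0},{"offset":[0.0,0.0,-0.30],"spin":0,"grip":0}]'
python3 - <<'E'
from goal import *
T=toolpose();print(T.round(3).tolist(),ctrl.get_obs()['q'].round(3))
print(np.round(plan(T[:3,:3],goalR(Cof(np.arcsin(.0836)),-7.2)),2))
E
```

```text
time_s: 16.4
eef_pos: [0.009, 0.1668, 1.0465]
eef_rot: [0.013, 0.992, -0.015, 0.128]
wrist_force: [-0.4, -0.3, -4.5]
opening: 0.291
[[0.967, -0.034, 0.254, 0.009], [-0.027, -0.999, -0.031, 0.167], [0.255, 0.023, -0.967, 1.046], [0.0, 0.0, 0.0, 1.0]] [ 0.987 -0.297  0.644 -0.483  2.626  2.147]
[[ 1.05 11.21 21.42]]
```

```bash
python3 -m handwheel '[{"offset":[0.0,0.0,-0.06],"spin":0,"grip":0},{"offset":[0.0,0.0,-0.12],"spin":0,"grip":0},{"offset":[0.0,0.0,-0.18],"spin":0,"grip":0},{"offset":[0.0,0.0,-0.24],"spin":0,"grip":0},{"offset":[0.0,0.0,-0.30],"spin":0,"grip":0}]'
python3 - <<'E'
from goal import *
T=toolpose();print(T.round(3).tolist(),ctrl.get_obs()['q'].round(3))
print(np.round(plan(T[:3,:3],goalR(Cof(np.arcsin(.0836)),-7.2)),2))
E
```

```text
time_s: 17.02
eef_pos: [-0.0036, 0.1716, 1.0681]
eef_rot: [-0.003, 0.988, -0.013, 0.155]
wrist_force: [-0.1, -0.2, -4.3]
opening: 0.291
[[0.952, -0.024, 0.306, -0.004], [-0.026, -1.0, 0.002, 0.172], [0.306, -0.01, -0.952, 1.068], [0.0, 0.0, 0.0, 1.0]] [ 1.121 -0.23   0.529 -0.591  2.626  2.169]
[[ 1.72  7.62 16.16]]
```

```bash
python3 -m handwheel '[{"offset":[0.05,0.0,-0.02],"spin":0,"grip":0},{"offset":[0.09,0.0,-0.06],"spin":0,"grip":0},{"offset":[0.10,0.0,-0.12],"spin":0,"grip":0},{"offset":[0.10,0.0,-0.18],"spin":0,"grip":0},{"offset":[0.09,0.02,-0.24],"spin":0,"grip":0}]'
python3 - <<'E'
from goal import *
T=toolpose();print(T.round(3).tolist(),ctrl.get_obs()['q'].round(3))
print(np.round(plan(T[:3,:3],goalR(Cof(np.arcsin(.0836)),-7.2)),2))
E
```

```text
time_s: 17.65
eef_pos: [0.0404, 0.1649, 1.1005]
eef_rot: [-0.01, 0.983, -0.012, 0.183]
wrist_force: [0.6, -0.8, -4.3]
opening: 0.294
[[0.933, -0.02, 0.359, 0.04], [-0.027, -1.0, 0.016, 0.165], [0.359, -0.024, -0.933, 1.101], [0.0, 0.0, 0.0, 1.0]] [ 0.837 -0.152  0.339 -0.547  2.626  1.909]
[[ 1.95  4.3  17.72]]
```

```bash
python3 -m handwheel '[{"offset":[0.0,0.01,-0.05],"spin":2,"grip":0},{"offset":[-0.02,0.02,-0.11],"spin":2,"grip":0},{"offset":[-0.04,0.03,-0.16],"spin":2,"grip":0},{"offset":[-0.06,0.04,-0.2],"spin":2,"grip":0}]'
python3 - <<'E'
from goal import *
T=toolpose();print(T.round(3).tolist(),ctrl.get_obs()['q'].round(3))
print(np.round(plan(T[:3,:3],goalR(Cof(np.arcsin(.0836)),-7.2)),2))
W=cams.camera("wrist");cv2.imwrite("pics/w7.png",W["color"][:,:,::-1])
E
```

```text
time_s: 18.15
eef_pos: [-0.0299, 0.1338, 1.1104]
eef_rot: [-0.03, 0.975, -0.026, 0.218]
wrist_force: [0.5, 0.4, -4.6]
opening: 0.293
[[0.904, -0.037, 0.426, -0.03], [-0.063, -0.997, 0.047, 0.134], [0.423, -0.069, -0.904, 1.11], [0.0, 0.0, 0.0, 1.0]] [ 1.347 -0.142  0.299 -0.965  2.627  2.039]
[[  0.68   0.66 -94.38]]
```

View pics/w7.png

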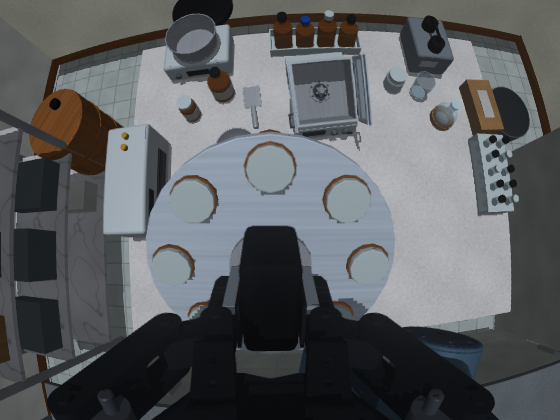

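```bash
cat > ov.py <<'E'
from goal import *
def overlay(img,W,C,t,fn):
    I4=np.eye(4); im=cv2.resize(img,None,fx=2,fy=2,interpolation=cv2.INTER_CUBIC)
    def P(X): u,v=proj(W,t+C@np.array(X),I4); return int(2*u+.5),int(2*v+.5)
    al=np.radians(np.arange(0,360,2))
    for k in range(8):
        for r,z in((.0125,.050),):
            for b in al[::3]: cv2.circle(im,P([.054*np.cos(k*np.pi/4)+r*np.cos(b),.054*np.sin(k*np.pi/4)+r*np.sin(b),z]),1,(0,0,255),-1)
    for b in al: cv2.circle(im,P([.07*np.cos(b),.07*np.sin(b),.044]),1,(0,255,0),-1)
    for sx in(-.025,.025):
        for sy in(-.013,.013): cv2.circle(im,P([sx,sy,.086]),3,(255,255,0),-1)
    cv2.imwrite(fn,im[180:780,200:900])
E
python3 - <<'E'
from ov import *
W=cams.camera("wrist")
np.savez("w7.npz",c=W['color'],K=W['camera_matrix'],tc=W['tool_from_camera'])
overlay(W['color'][:,:,::-1],W,Cof(np.arcsin(.0836)),np.array([.009,0,.2303]),"pics/ov7.png")
E
```

```text
(no output)
```

View pics/ov7.png

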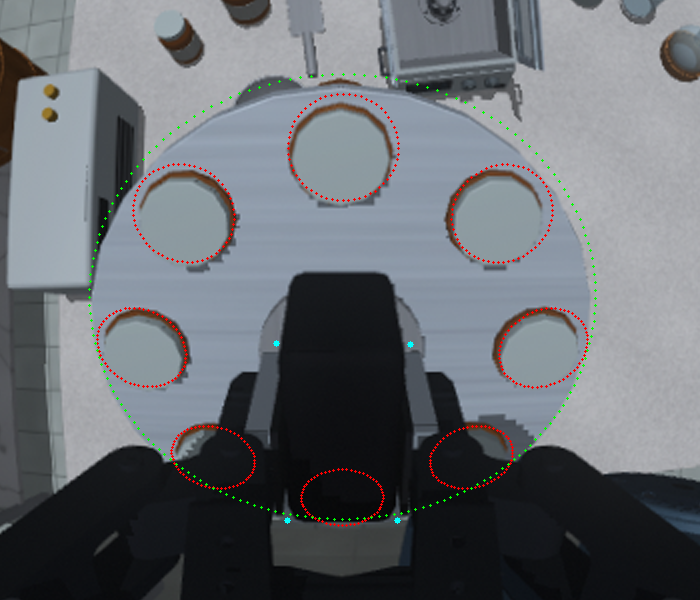

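Run:
```python
from ov import *
from scipy.optimize import least_squares
d=np.load("w7.npz");W=dict(camera_matrix=d['K'],tool_from_camera=d['tc'])
obs={0:(340,154),1:(497,218),7:(186,218),2:(538,350),6:(145,350)}
# tool y = image right ; carousel cy=-tool y => k=1(+y) is image left
obs={0:(340,154),7:(497,218),1:(186,218),6:(538,350),2:(145,350)}
def res(p,full=True):
    a=p[3];C=Cof(a)@R.from_euler('xz',[p[4],p[5]]).as_matrix() if len(p)>4 else Cof(a)
    o=[]
    for k,(x,y) in obs.items():
        u,v=proj(W,p[:3]+C@np.array([.054*np.cos(k*np.pi/4),.054*np.sin(k*np.pi/4),.05]),np.eye(4));o+=[u-(x+200)/2,v-(y+180)/2]
    return np.array(o)
for p0 in ([.009,0,.23,.084],[.009,0,.23,.084,0,0]):
    s=least_squares(res,p0);print(s.x.round(4),s.fun.round(2))
for a in (.03,.06,.0836,.11):
    s=least_squares(lambda q:res([*q,a]),[.009,0,.23]);print(a,s.x.round(4),np.sqrt(np.mean(s.fun**2)))
```

```text
[ 0.0059 -0.0003  0.2341  0.0664] [ 0.69 -0.04 -0.26  0.19 -0.02 -0.01 -0.12  0.03 -0.42 -0.18]
[ 5.900e-03  1.000e-04  2.341e-01  6.650e-02 -7.100e-03  4.800e-03] [ 0.27 -0.04 -0.34  0.03 -0.11  0.16  0.24 -0.01 -0.06 -0.14]
0.03 [ 0.0038 -0.0003  0.234 ] 0.4915772428738258
0.06 [ 0.0055 -0.0003  0.2341] 0.2912144433229788
0.0836 [ 0.0069 -0.0003  0.2341] 0.3461490437885746
0.11 [ 0.0084 -0.0003  0.2341] 0.5934323162982452
```

```bash
cat >> goal.py <<'E'
A=.075;TH=np.array([.0075,0,.232]);THETA=-7.2
def to(h,lat=(0,0),A_=None):
    T=toolpose();Rn=T[:3,:3];Rf=goalR(Cof(A if A_ is None else A_),THETA)
    tgt=D+h*n+ex*lat[0]+ey*lat[1]-Rn@TH   # keep current orientation
    p=plan(Rn,Rf)
    C=Cof(A); cz=Rn@C[:,2]; cx=Rn@C[:,0]
    hub=T[:3,3]+Rn@TH; rel=hub-D
    print('time',ctrl.get_obs()['time_s'],'hub in drive xyz mm',np.round([rel@ex*1e3,rel@ey*1e3,rel@n*1e3],1),'axis err deg x,y',np.round(np.degrees([cz@ex,cz@ey]),2),'phase',np.round(np.degrees(np.arctan2(cx@ey,cx@ex)),2))
    print('offset',(Rn.T@(tgt-T[:3,3])).round(4),'TCPtgt',tgt.round(3),'plan',np.round(p,2))
    f=ctrl.get_obs()['wrist_force'];t=ctrl.get_obs()['torque'];print('F drive axes',np.round([f@ex,f@ey,f@n],1),'tau',np.round([t@ex,t@ey,t@n],2),'op',round(ctrl.get_obs()['opening'],3))
E
python3 -c "
from goal import *
to(.14)"
```

```text
time 18.25 hub in drive xyz mm [-41.2 168.3 959.3] axis err deg x,y [ 0.39 -0.84] phase -6.71
offset [0.1285 0.1737 0.8091] TCPtgt [ 0.425 -0.008  0.422] plan [[  0.94   0.98 -62.4 ]]
F drive axes [-1.6 -0.6 -3.3] tau [-0.01  0.63  0.  ] op 0.293
```

```bash
python3 -m handwheel '[{"offset":[0.05,0.015,0.02],"spin":0,"grip":0},{"offset":[0.10,0.03,0.05],"spin":0,"grip":0},{"offset":[0.15,0.045,0.09],"spin":0,"grip":0},{"offset":[0.19,0.06,0.13],"spin":0,"grip":0},{"offset":[0.22,0.075,0.18],"spin":0,"grip":0},{"offset":[0.22,0.09,0.24],"spin":0,"grip":0},{"offset":[0.21,0.10,0.30],"spin":0,"grip":0},{"offset":[0.20,0.12,0.36],"spin":0,"grip":0},{"offset":[0.19,0.13,0.42],"spin":0,"grip":0},{"offset":[0.18,0.14,0.48],"spin":0,"grip":0},{"offset":[0.17,0.15,0.54],"spin":0,"grip":0},{"offset":[0.155,0.16,0.60],"spin":0,"grip":0},{"offset":[0.14,0.17,0.66],"spin":0,"grip":0},{"offset":[0.13,0.174,0.72],"spin":0,"grip":0},{"offset":[0.129,0.174,0.76],"spin":0,"grip":0},{"offset":[0.129,0.174,0.76],"spin":0,"grip":0}]'
python3 - <<'E'
from goal import *
to(.14)
print(ctrl.get_obs()['q'].round(3))
for n_ in("side","wrist"):
    W=cams.camera(n_);cv2.imwrite(f"pics/{n_[0]}8.png",W["color"][:,:,::-1])
E
```

```text
time_s: 20.25
eef_pos: [0.3434, 0.0083, 0.6148]
eef_rot: [-0.029, 0.975, -0.027, 0.217]
wrist_force: [0.5, -0.8, -4.9]
opening: 0.293
time 20.25 hub in drive xyz mm [ 26.8  19.7 347.1] axis err deg x,y [ 0.48 -0.51] phase -6.97
offset [-0.0067  0.0244  0.2083] TCPtgt [ 0.425 -0.006  0.422] plan [[  0.5    0.72 -44.63]]
F drive axes [-2.  -0.9 -4.5] tau [0.01 0.5  0.03] op 0.293
[-0.425 -0.634  1.886  0.217  1.504  1.229]
```

View pics/s8.png

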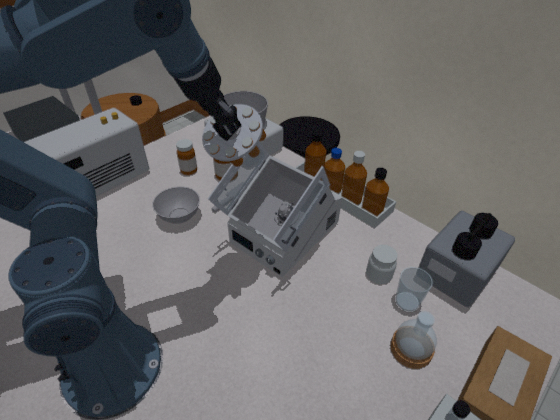

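View pics/w8.png

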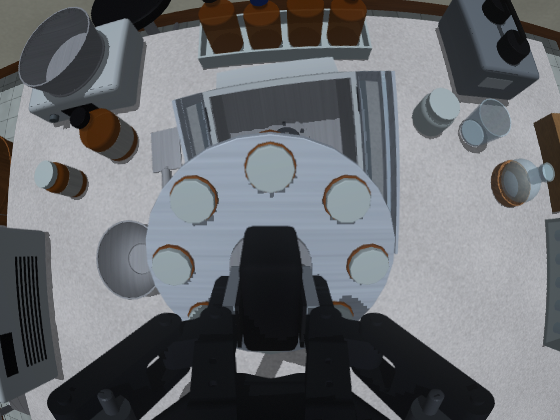

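```bash
python3 -m handwheel '[{"offset":[-0.007,0.024,0.06],"spin":0.3,"grip":0},{"offset":[-0.007,0.024,0.12],"spin":0.3,"grip":0},{"offset":[-0.007,0.024,0.18],"spin":0.3,"grip":0},{"offset":[-0.007,0.024,0.22],"spin":0.3,"grip":0},{"offset":[-0.007,0.024,0.25],"spin":0.3,"grip":0},{"offset":[-0.007,0.024,0.275],"spin":0.3,"grip":0},{"offset":[-0.007,0.024,0.275],"spin":0.3,"grip":0}]'
python3 - <<'E'
from goal import *
to(.045)
S=cams.camera("side");cv2.imwrite("pics/s9.png",S["color"][100:320,180:400,::-1].repeat(3,0).repeat(3,1)[:600])
P=cams.camera("top");cv2.imwrite("pics/t9.png",P["color"][130:290,180:370,::-1].repeat(4,0).repeat(4,1)[:600])
T=toolpose();Rn=T[:3,:3]
g=T[:3,3]+Rn@(TH+Cof(A)@[0,0,.068]);print('pred grip',g.round(4))
r=[]
for Q in(S,P):
    for a in landmark_of(Q,"carousel_grip")[:1]: print(a['uv'],a['confidence'],'pred',np.round(proj(Q,g),1));r.append(ray(Q,a['uv']))
if len(r)==2: print(tri(r))
E
```

```text
time_s: 21.22
eef_pos: [0.453, -0.0031, 0.3639]
eef_rot: [-0.029, 0.976, -0.029, 0.216]
wrist_force: [-1.0, -0.2, -3.8]
opening: 0.295
time 21.225 hub in drive xyz mm [-5.   1.8 75.5] axis err deg x,y [ 0.61 -0.55] phase -7.26
offset [0.0078 0.0014 0.03  ] TCPtgt [ 0.473 -0.004  0.34 ] plan [[  0.24   0.86 -41.27]]
F drive axes [-2.8 -0.1 -2.8] tau [0.   0.57 0.  ] op 0.295
pred grip [0.5256 0.0036 0.2187]
[266.2, 192.0] 0.89 pred [268.5 191.7]
[276.7, 220.3] 0.9 pred [276.3 218.4]
(array([0.51868188, 0.00343175, 0.22245365]), [np.float64(0.0012474334264612839), np.float64(0.0012474334264611089)])
```

View pics/s9.png

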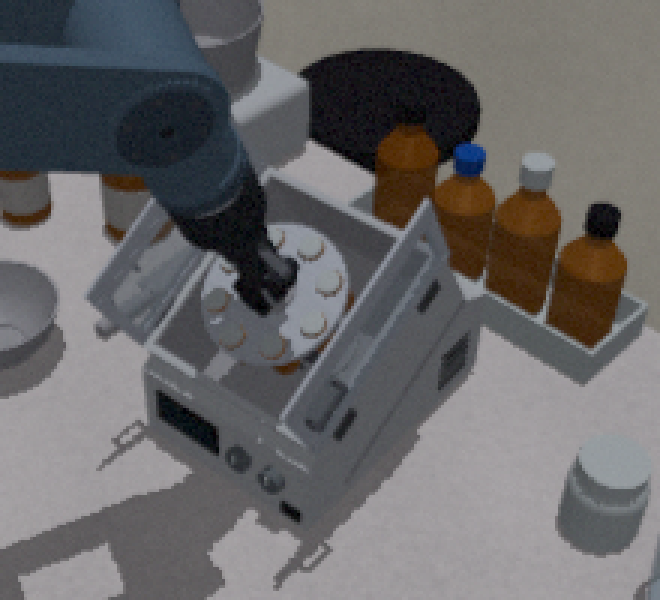

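View pics/t9.png

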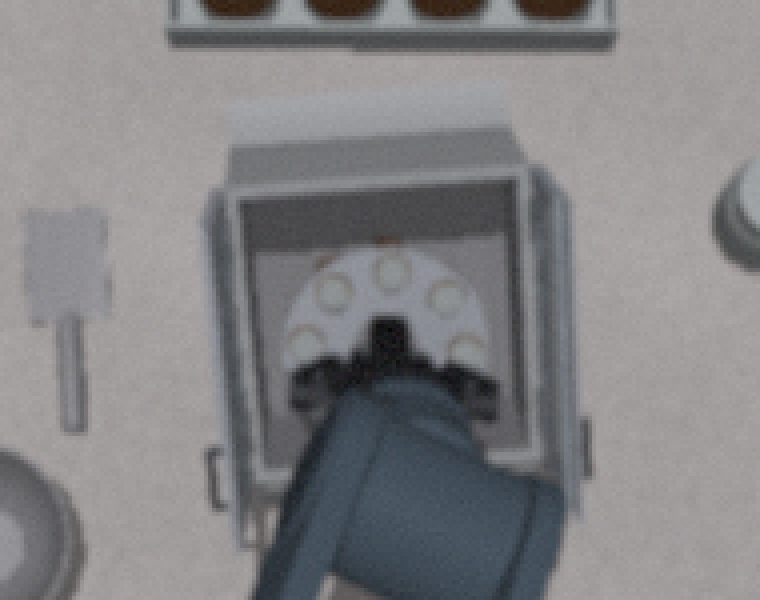

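```bash
python3 -m handwheel '[{"offset":[0.0078,0.0014,0.02],"spin":0.2,"grip":0},{"offset":[0.0085,0.0014,0.035],"spin":0.2,"grip":0},{"offset":[0.0089,0.0014,0.045],"spin":0.2,"grip":0},{"offset":[0.0089,0.0014,0.045],"spin":0.2,"grip":0}]'
python3 -c "
from goal import *
to(.020)"
```

```text
time_s: 21.92
eef_pos: [0.4802, -0.003, 0.3279]
eef_rot: [-0.029, 0.975, -0.031, 0.217]
wrist_force: [-1.2, -0.9, -4.3]
opening: 0.294
time 21.925 hub in drive xyz mm [ 1.1 -0.1 30.8] axis err deg x,y [ 0.45 -0.45] phase -7.39
offset [-0.0002  0.0001  0.0108] TCPtgt [ 0.485 -0.003  0.318] plan [[  0.07   0.69 -45.34]]
F drive axes [-3.2 -0.8 -3.1] tau [-0.02  0.61  0.07] op 0.294
```

```bash
python3 -m handwheel '[{"offset":[0,0,0.004],"spin":0,"grip":0},{"offset":[0,0,0.008],"spin":0,"grip":0},{"offset":[0,0,0.008],"spin":0,"grip":0}]'
python3 -c "
from goal import *
to(.014)"
```

```text
time_s: 22.3
eef_pos: [0.4836, -0.0027, 0.3205]
eef_rot: [-0.029, 0.975, -0.031, 0.217]
wrist_force: [0.1, 0.4, -4.6]
opening: 0.298
time 22.3 hub in drive xyz mm [ 0.5 -0.  22.7] axis err deg x,y [ 0.43 -0.44] phase -7.38
offset [0.0002 0.0001 0.0087] TCPtgt [ 0.488 -0.002  0.313] plan [[  0.06   0.66 -45.61]]
F drive axes [-2.2  0.4 -4.1] tau [-0.07  0.55  0.05] op 0.298
```

No contact force yet; carrying on.

```bash
python3 -m handwheel '[{"offset":[0,0,0.004],"spin":0,"grip":0},{"offset":[0,0,0.008],"spin":0,"grip":0},{"offset":[0,0,0.008],"spin":0,"grip":0}]'
python3 -c "
from goal import *
to(.006)"
```

```text
time_s: 22.68
eef_pos: [0.4873, -0.0025, 0.3133]
eef_rot: [-0.029, 0.975, -0.031, 0.218]
wrist_force: [1.8, -1.3, -5.0]
opening: 0.293
time 22.675 hub in drive xyz mm [ 0.2 -0.1 14.5] axis err deg x,y [ 0.4  -0.42] phase -7.39
offset [0.0005 0.     0.0085] TCPtgt [ 0.491 -0.002  0.306] plan [[  0.05   0.63 -46.62]]
F drive axes [-1.  -1.4 -5.2] tau [-0.19  0.3   0.  ] op 0.293
```

```bash
python3 -m handwheel '[{"offset":[0,0,0.004],"spin":0,"grip":0},{"offset":[0,0,0.008],"spin":0,"grip":0},{"offset":[0,0,0.008],"spin":0,"grip":0}]'
python3 -c "
from goal import *
to(.0)"
```

```text
time_s: 23.05
eef_pos: [0.4909, -0.0022, 0.3063]
eef_rot: [-0.029, 0.975, -0.031, 0.218]
wrist_force: [4.2, -0.3, -4.1]
opening: 0.292
time 23.05 hub in drive xyz mm [ 0.  -0.1  6.7] axis err deg x,y [ 0.36 -0.41] phase -7.4
offset [ 0.0005 -0.      0.0066] TCPtgt [ 0.494 -0.002  0.3  ] plan [[ 4.000e-02  5.900e-01 -4.927e+01]]
F drive axes [ 1.5 -0.6 -5.7] tau [-0.26 -0.17  0.03] op 0.292
```

```bash
python3 -m handwheel '[{"offset":[-0.0005,0,0.004],"spin":0,"grip":0},{"offset":[-0.001,0,0.008],"spin":0,"grip":0},{"offset":[-0.001,0,0.010],"spin":0,"grip":0},{"offset":[-0.001,0,0.010],"spin":0,"grip":0}]'
python3 -c "
from goal import *
to(.0)"
```

```text
time_s: 23.55
eef_pos: [0.4948, -0.0018, 0.2982]
eef_rot: [-0.029, 0.975, -0.031, 0.219]
wrist_force: [1.3, -1.1, 5.9]
opening: 0.298
time 23.55 hub in drive xyz mm [-0.1 -0.1 -2.3] axis err deg x,y [ 0.22 -0.37] phase -7.37
offset [-0.0001 -0.0002 -0.0023] TCPtgt [ 0.494 -0.002  0.3  ] plan [[ 4.00e-02  4.70e-01 -5.86e+01]]
F drive axes [ 4.  -1.2  4.5] tau [-0.17 -0.7  -0.04] op 0.298
```

```bash
python3 -m handwheel '[{"offset":[0,0,0.004],"spin":0,"grip":0},{"offset":[0,0,0.006],"spin":1,"grip":0},{"offset":[0,0,0.006],"spin":-1,"grip":0},{"offset":[0,0,0.006],"spin":0,"grip":0}]'
python3 - <<'E'
from goal import *
to(.0)
S=cams.camera("side");P=cams.camera("top")
T=toolpose()
r=[]
for Q in(S,P):
    for a in landmark_of(Q,"carousel_grip")[:1]: print(a['uv'],a['confidence'],'pred',np.round(proj(Q,D+.068*n),1))
    for a in landmark_of(Q,"carousel")[:1]: print(a['uv'],a['confidence'],'pred',np.round(proj(Q,D),1))
E
```

```text
time_s: 24.05
eef_pos: [0.4969, -0.0017, 0.2971]
eef_rot: [-0.028, 0.975, -0.029, 0.22]
wrist_force: [-46.5, -3.5, 61.9]
opening: 0.292
time 24.05 hub in drive xyz mm [ 1.4 -0.1 -4.4] axis err deg x,y [ 0.16 -0.37] phase -7.14
offset [-0.0017  0.     -0.0042] TCPtgt [ 0.494 -0.002  0.3  ] plan [[  0.26   0.43 -64.37]]
F drive axes [-9.4 -0.6 76.9] tau [0.46 2.54 0.67] op 0.292
[277.5, 204.4] 0.85 pred [278.3 202.5]
[275.9, 211.4] 0.65 pred [275.6 208.4]
[278.1, 200.8] 0.83 pred [274.8 201.1]
```

```bash
python3 -m handwheel '[{"offset":[0,0,-0.004],"spin":0,"grip":0},{"offset":[0,0,-0.004],"spin":0,"grip":0.55},{"offset":[0,0,-0.004],"spin":0,"grip":0.55},{"offset":[0,0,-0.004],"spin":0,"grip":0.55},{"offset":[0,0,-0.03],"spin":0,"grip":0.55},{"offset":[0,0,-0.08],"spin":0,"grip":0.55},{"offset":[0,0,-0.14],"spin":0,"grip":0.55},{"offset":[0,0,-0.20],"spin":0,"grip":0.3},{"offset":[0,0,-0.22],"spin":0,"grip":0}]'
python3 - <<'E'
from goal import *
to(.0)
T=toolpose();print(T.round(4).tolist())
W=cams.camera("wrist");cv2.imwrite("pics/w10.png",W["color"][:,:,::-1])
np.savez("w10.npz",T=T,c=W['color'],K=W['camera_matrix'],tc=W['tool_from_camera'])
C=np.c_[ex,ey,n]@R.from_euler('z',THETA,degrees=True).as_matrix()
im=cv2.resize(W['color'][:,:,::-1],None,fx=2,fy=2)
al=np.radians(np.arange(0,360,3))
def P(X): u,v=proj(W,D+C@np.array(X),T);return int(2*u),int(2*v)
for k in range(8):
    for b in al[::3]: cv2.circle(im,P([.054*np.cos(k*np.pi/4)+.0125*np.cos(b),.054*np.sin(k*np.pi/4)+.0125*np.sin(b),.05]),1,(0,0,255),-1)
for b in al: cv2.circle(im,P([.07*np.cos(b),.07*np.sin(b),.044]),1,(0,255,0),-1)
cx,cy=P([0,0,.04]);cv2.imwrite("pics/ov10.png",im[max(0,cy-300):cy+300,max(0,cx-350):cx+350])
E
```

```text
time_s: 25.48
eef_pos: [0.402, -0.0108, 0.4937]
eef_rot: [-0.028, 0.975, -0.031, 0.22]
wrist_force: [0.8, 0.1, -0.2]
opening: 0.131
time 25.475 hub in drive xyz mm [ 17.3  -3.7 213.6] axis err deg x,y [ 0.14 -0.31] phase -7.32
offset [-0.0009 -0.0004  0.2143] TCPtgt [ 0.493 -0.002  0.3  ] plan [[ 5.000e-02  3.800e-01 -6.396e+01]]
F drive axes [ 0.6  0.1 -0.5] tau [0.03 0.22 0.04] op 0.131
[[0.9015, -0.0471, 0.4302, 0.402], [-0.0718, -0.9966, 0.0412, -0.0108], [0.4268, -0.0681, -0.9018, 0.4937], [0.0, 0.0, 0.0, 1.0]]
```

View pics/ov10.png

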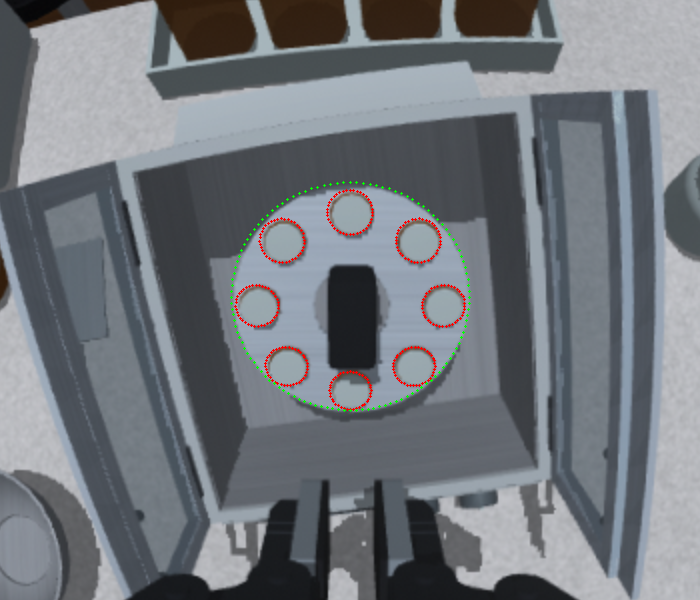

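View pics/w10.png

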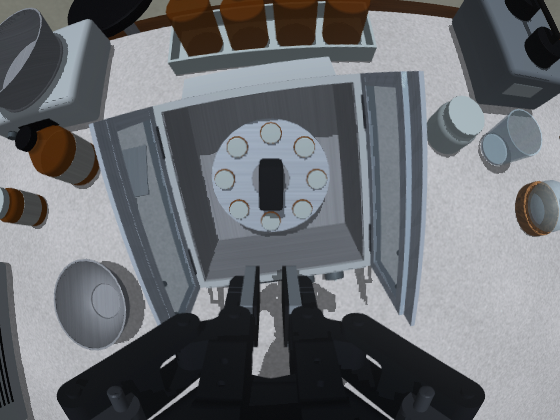

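```bash
cat > door.py <<'E'
from goal import *
def dr(X): r=np.asarray(X)-D; return np.array([r@ex,r@ey,r@n])*1e3
def tip(*pts):
    T=toolpose();t=T[:3,3]+T[:3,:3]@[0,0,.173]
    o=ctrl.get_obs();f=o['wrist_force']
    print('t',o['time_s'],'tip now',dr(t).round(1),'F',np.round([f@ex,f@ey,f@n],1))
    for p in pts:
        p=np.array(p)/1e3;X=D+p[0]*ex+p[1]*ey+p[2]*n
        print(p*1e3,'off',(T[:3,:3].T@(X-t)).round(3))
def face(th,r): # left door outer-face point (y,n) mm
    return np.round([102-r*np.cos(th)+8*np.sin(th),94+r*np.sin(th)+8*np.cos(th)],1)
E
python3 - <<'E'
from door import *
for nme,X in (("reb edge",(.4818,.1062,.2717)),("fl edge",(.5007,-.1186,.2822)),("reb hinge",(.549,.1146,.1656)),("fl hinge",(.5535,-.1043,.1823))): print(nme,dr(X).round(1))
d=np.load("w10.npz");T=d['T'];W=dict(camera_matrix=d['K'],tool_from_camera=d['tc'])
# free edge pixel positions at mid-length: scan predicted for theta
for s in (1,-1):
  for th in (1.55,1.6,1.7,1.8,1.85):
    L=[]
    for x in (.108,0,-.108):
        y=s*(.102-.111*np.cos(th)+.004*np.sin(th));h=.094+.111*np.sin(th)+.004*np.cos(th)
        L.append(np.round(proj(W,D+x*ex+y*ey+h*n,T),0).tolist())
    print(s,th,L)
tip((20,0,270),(20,190,270),(20,190,165))
E
```

```text
reb edge [ -8.2 105.7 209.8]
fl edge [   1.5 -119.8  216.3]
reb hinge [ -2.7 110.   84.1]
fl hinge [  -2.  -108.8  103. ]
1 1.55 [[98.0, 117.0], [136.0, 256.0], [174.0, 353.0]]
1 1.6 [[91.0, 119.0], [130.0, 256.0], [169.0, 353.0]]
1 1.7 [[80.0, 122.0], [119.0, 257.0], [159.0, 352.0]]
1 1.8 [[70.0, 125.0], [109.0, 256.0], [150.0, 350.0]]
1 1.85 [[66.0, 126.0], [105.0, 256.0], [146.0, 349.0]]
-1 1.55 [[408.0, 74.0], [409.0, 226.0], [398.0, 332.0]]
-1 1.6 [[416.0, 74.0], [416.0, 225.0], [403.0, 331.0]]
-1 1.7 [[430.0, 74.0], [428.0, 223.0], [414.0, 328.0]]
-1 1.8 [[442.0, 74.0], [439.0, 220.0], [423.0, 324.0]]
-1 1.85 [[447.0, 74.0], [444.0, 218.0], [428.0, 322.0]]
t 25.525 tip now [ 15.1  -3.7 273.9] F [ 1.2 -0.3  1. ]
[ 20.   0. 270.] off [ 0.005 -0.004  0.004]
[ 20. 190. 270.] off [-0.019 -0.193  0.006]
[ 20. 190. 165.] off [-0.011 -0.192  0.111]
```

```bash
python3 -m handwheel '[{"offset":[-0.006,-0.06,0.0],"spin":0,"grip":0},{"offset":[-0.012,-0.12,0.0],"spin":0,"grip":0},{"offset":[-0.016,-0.168,0.006],"spin":0,"grip":0},{"offset":[-0.013,-0.168,0.05],"spin":0,"grip":0},{"offset":[-0.010,-0.168,0.09],"spin":0,"grip":0},{"offset":[-0.008,-0.167,0.111],"spin":0,"grip":0},{"offset":[-0.008,-0.167,0.111],"spin":0,"grip":0}]'
python3 - <<'E'
from door import *
tip((20,127,172),(20,93,176),(20,63,160),(20,46,142),(20,36,123),(20,32,102),(20,32,96))
S=cams.camera("wrist");cv2.imwrite("pics/w11.png",S["color"][:,:,::-1])
S=cams.camera("side");cv2.imwrite("pics/s11.png",S["color"][80:280,150:400,::-1].repeat(3,0).repeat(3,1))
E
```

```text
time_s: 26.4
eef_pos: [0.4502, 0.1611, 0.3948]
eef_rot: [-0.029, 0.976, -0.031, 0.214]
wrist_force: [0.5, 0.3, 0.2]
opening: 0.0
t 26.4 tip now [ 13.7 165.4 158.2] F [ 0.5  0.3 -0. ]
[ 20. 127. 172.] off [ 0.01   0.037 -0.015]
[ 20.  93. 176.] off [ 0.014  0.071 -0.02 ]
[ 20.  63. 160.] off [ 0.019  0.101 -0.004]
[ 20.  46. 142.] off [0.023 0.118 0.014]
[ 20.  36. 123.] off [0.026 0.128 0.032]
[ 20.  32. 102.] off [0.028 0.132 0.053]
[20. 32. 96.] off [0.029 0.132 0.059]
```

View pics/s11.png

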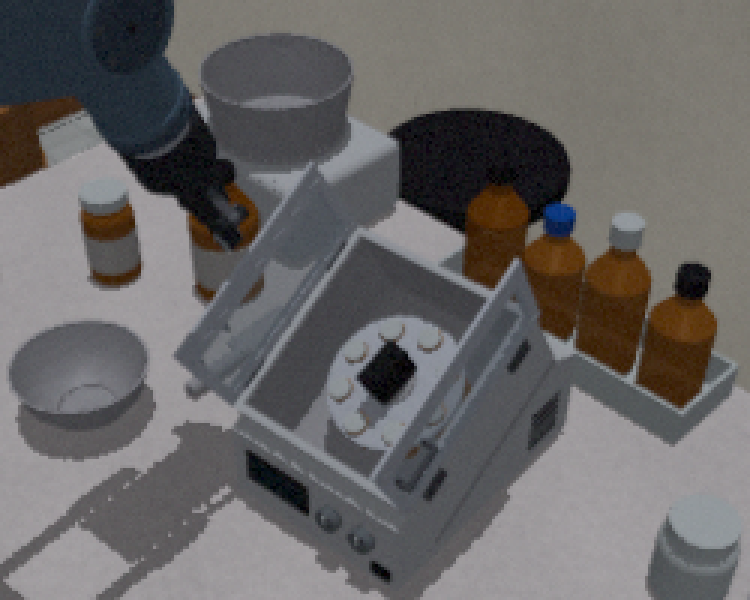

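View pics/w11.png

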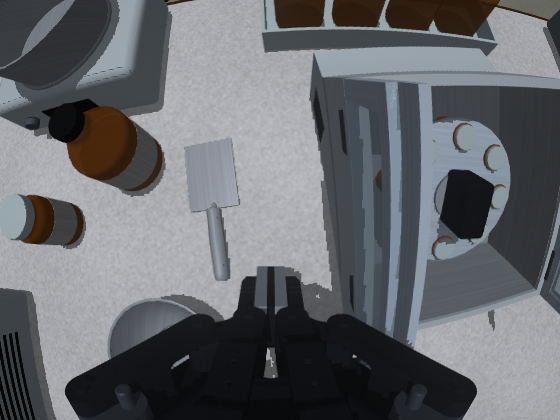

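```bash
python3 -m handwheel '[{"offset":[0.010,0.037,-0.015],"spin":0,"grip":0},{"offset":[0.012,0.055,-0.019],"spin":0,"grip":0},{"offset":[0.014,0.071,-0.020],"spin":0,"grip":0},{"offset":[0.017,0.087,-0.013],"spin":0,"grip":0},{"offset":[0.019,0.101,-0.004],"spin":0,"grip":0},{"offset":[0.021,0.110,0.005],"spin":0,"grip":0},{"offset":[0.023,0.118,0.014],"spin":0,"grip":0},{"offset":[0.025,0.124,0.023],"spin":0,"grip":0}]'
python3 - <<'E'
from door import *
tip((20,36,123),(20,32,102),(20,32,96))
S=cams.camera("wrist");cv2.imwrite("pics/w12.png",S["color"][:,:,::-1])
S=cams.camera("side");cv2.imwrite("pics/s12.png",S["color"][80:280,150:400,::-1].repeat(3,0).repeat(3,1))
E
```

```text
time_s: 27.5
eef_pos: [0.4776, 0.0363, 0.3792]
eef_rot: [-0.029, 0.975, -0.031, 0.218]
wrist_force: [-1.2, 0.3, 3.5]
opening: 0.002
t 27.5 tip now [ 24.3  39.2 134.7] F [0.8 0.4 3.6]
[ 20.  36. 123.] off [-0.003  0.004  0.012]
[ 20.  32. 102.] off [-0.001  0.008  0.033]
[20. 32. 96.] off [-0.     0.008  0.039]
```

View pics/s12.png

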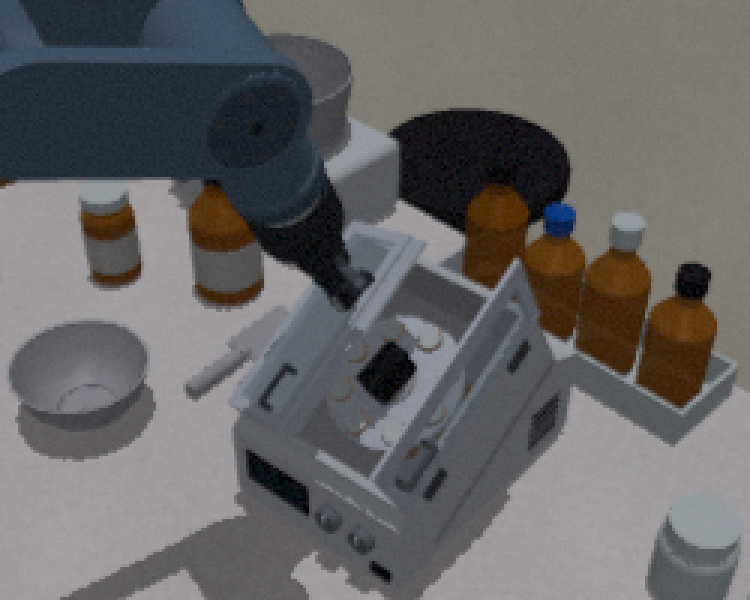

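View pics/w12.png

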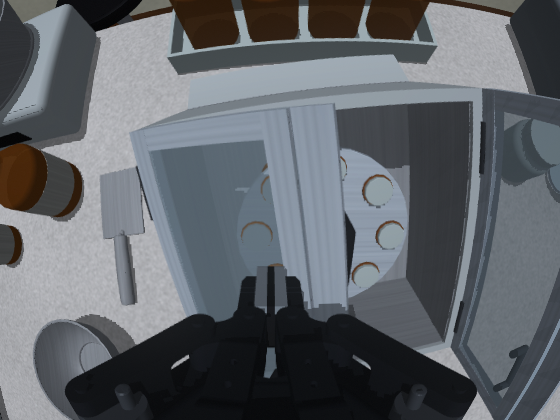

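Left door is following nicely, nearly shut. Pressing it down.

```bash
python3 -m handwheel '[{"offset":[-0.003,0.006,0.012],"spin":0,"grip":0},{"offset":[-0.002,0.008,0.023],"spin":0,"grip":0},{"offset":[-0.001,0.008,0.032],"spin":0,"grip":0},{"offset":[-0.001,0.008,0.034],"spin":0,"grip":0},{"offset":[-0.001,0.008,0.034],"spin":0,"grip":0}]'
python3 - <<'E'
from door import *
tip((20,32,98))
S=cams.camera("side");cv2.imwrite("pics/s13.png",S["color"][80:280,150:400,::-1].repeat(3,0).repeat(3,1))
E
```

```text
time_s: 28.22
eef_pos: [0.49, 0.03, 0.3482]
eef_rot: [-0.028, 0.975, -0.03, 0.216]
wrist_force: [-18.5, -4.1, 19.3]
opening: 0.005
t 28.225 tip now [ 18.6  32.1 101.9] F [-6.5 -3.  26.1]
[20. 32. 98.] off [ 0.002 -0.     0.004]
```

View pics/s13.png

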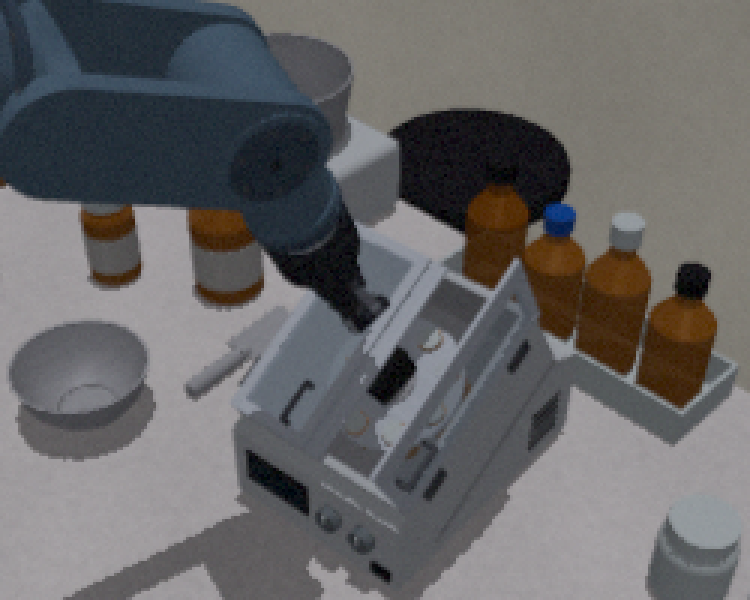

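Run:
```python
from door import *
tip((20,32,170),(20,0,265),(20,-168,265),(20,-168,165))
```

```text
t 28.275 tip now [ 18.6  32.1 101.9] F [-7.2 -3.1 26.3]
[ 20.  32. 170.] off [-0.004 -0.001 -0.068]
[ 20.   0. 265.] off [-0.008  0.031 -0.163]
[  20. -168.  265.] off [ 0.013  0.197 -0.166]
[  20. -168.  165.] off [ 0.021  0.198 -0.066]
```

```bash
python3 -m handwheel '[{"offset":[-0.002,0,-0.04],"spin":0,"grip":0},{"offset":[-0.005,0.0,-0.10],"spin":0,"grip":0},{"offset":[-0.008,0.02,-0.155],"spin":0,"grip":0},{"offset":[-0.008,0.06,-0.168],"spin":0,"grip":0},{"offset":[0.0,0.12,-0.168],"spin":0,"grip":0},{"offset":[0.008,0.17,-0.168],"spin":0,"grip":0},{"offset":[0.013,0.198,-0.166],"spin":0,"grip":0},{"offset":[0.013,0.198,-0.166],"spin":0,"grip":0}]'
python3 - <<'E'
from door import *
tip((20,-168,165))
S=cams.camera("side");cv2.imwrite("pics/s14.png",S["color"][80:280,150:400,::-1].repeat(3,0).repeat(3,1))
S=cams.camera("wrist");cv2.imwrite("pics/w14.png",S["color"][:,:,::-1])
E
```

```text
time_s: 29.28
eef_pos: [0.4221, -0.1769, 0.4877]
eef_rot: [-0.03, 0.975, -0.032, 0.216]
wrist_force: [0.0, 0.2, -0.0]
opening: -0.003
t 29.275 tip now [  18.8 -170.   262.9] F [ 0.   0.2 -0. ]
[  20. -168.  165.] off [ 0.009 -0.001  0.097]
```

View pics/s14.png

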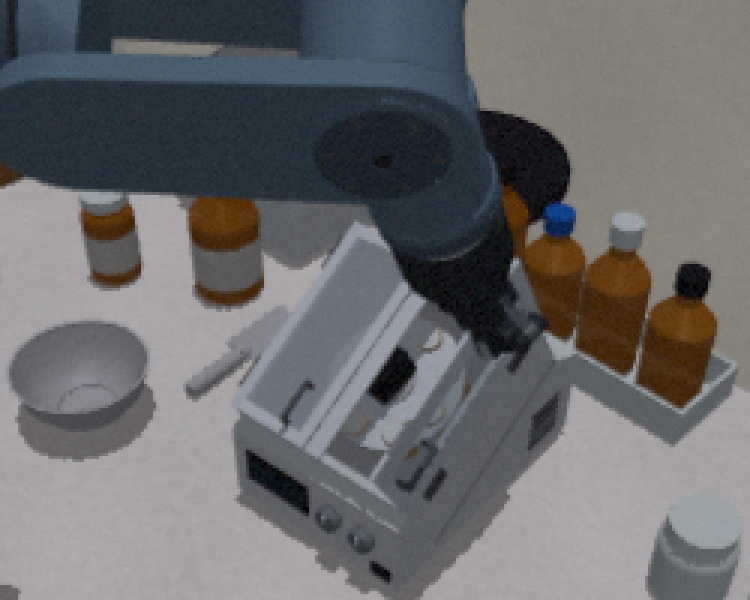

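View pics/w14.png

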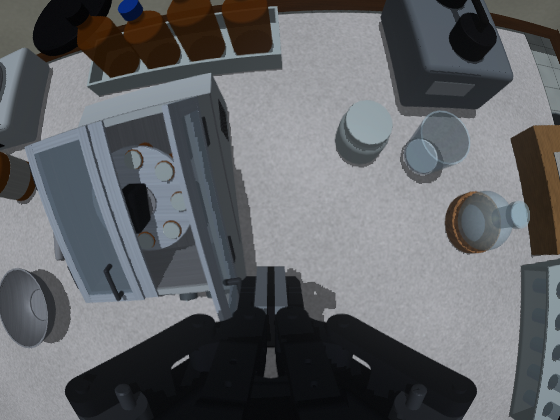

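```bash
python3 -m handwheel '[{"offset":[0.003,-0.001,0.04],"spin":0,"grip":0},{"offset":[0.006,-0.001,0.08],"spin":0,"grip":0},{"offset":[0.009,-0.001,0.097],"spin":0,"grip":0},{"offset":[0.009,-0.001,0.097],"spin":0,"grip":0}]'
python3 - <<'E'
from door import *
tip((20,-127,172),(20,-110,175),(20,-93,176),(20,-78,169),(20,-63,160),(20,-46,142),(20,-40,133))
S=cams.camera("wrist");cv2.imwrite("pics/w15.png",S["color"][:,:,::-1])
E
```

```text
time_s: 29.88
eef_pos: [0.4718, -0.1696, 0.4047]
eef_rot: [-0.03, 0.975, -0.03, 0.216]
wrist_force: [-0.1, -0.6, -0.5]
opening: 0.005
t 29.875 tip now [  20.7 -165.6  166. ] F [-0.4 -0.6 -0.4]
[  20. -127.  172.] off [-0.006 -0.038 -0.005]
[  20. -110.  175.] off [-0.008 -0.055 -0.008]
[ 20. -93. 176.] off [-0.011 -0.072 -0.008]
[ 20. -78. 169.] off [-0.012 -0.087 -0.001]
[ 20. -63. 160.] off [-0.013 -0.102  0.008]
[ 20. -46. 142.] off [-0.014 -0.118  0.026]
[ 20. -40. 133.] off [-0.014 -0.124  0.035]
```

View pics/w15.png

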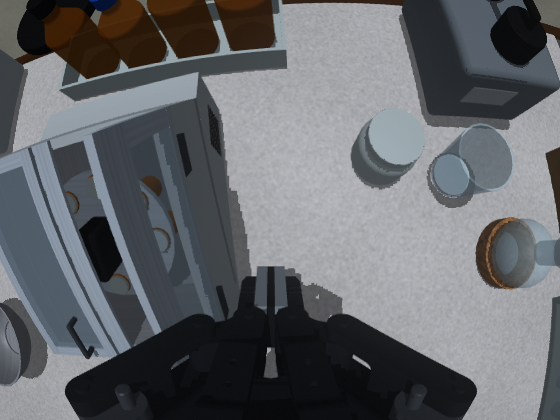

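```bash
python3 -m handwheel '[{"offset":[-0.006,-0.038,-0.005],"spin":0,"grip":0},{"offset":[-0.008,-0.055,-0.008],"spin":0,"grip":0},{"offset":[-0.011,-0.072,-0.008],"spin":0,"grip":0},{"offset":[-0.012,-0.087,-0.001],"spin":0,"grip":0},{"offset":[-0.013,-0.102,0.008],"spin":0,"grip":0},{"offset":[-0.014,-0.110,0.017],"spin":0,"grip":0},{"offset":[-0.014,-0.118,0.026],"spin":0,"grip":0},{"offset":[-0.014,-0.124,0.035],"spin":0,"grip":0}]'
python3 - <<'E'
from door import *
tip((20,-36,123),(20,-33,110),(20,-32,101),(20,-32,99))
S=cams.camera("wrist");cv2.imwrite("pics/w16.png",S["color"][:,:,::-1])
E
```

```text
time_s: 30.92
eef_pos: [0.48, -0.0441, 0.3761]
eef_rot: [-0.029, 0.975, -0.031, 0.217]
wrist_force: [-1.0, 0.5, 3.5]
opening: -0.002
t 30.925 tip now [ 20.5 -41.2 133.3] F [1.  0.6 3.5]
[ 20. -36. 123.] off [-0.    -0.005  0.01 ]
[ 20. -33. 110.] off [ 0.    -0.008  0.023]
[ 20. -32. 101.] off [ 0.001 -0.009  0.032]
[ 20. -32.  99.] off [ 0.001 -0.009  0.034]
```

View pics/w16.png

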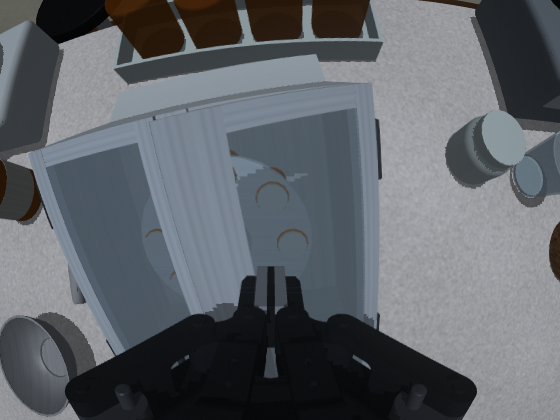

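```bash
python3 -m handwheel '[{"offset":[0,-0.005,0.010],"spin":0,"grip":0},{"offset":[0,-0.008,0.021],"spin":0,"grip":0},{"offset":[0.001,-0.009,0.030],"spin":0,"grip":0},{"offset":[0.001,-0.009,0.034],"spin":0,"grip":0},{"offset":[0.001,-0.009,0.034],"spin":0,"grip":0},{"offset":[0.001,-0.009,0.034],"spin":0,"grip":0}]'
python3 -c "
from door import *
tip((20,-32,101))"
python3 -m handwheel '[{"offset":[0,0,-0.04],"spin":0,"grip":0},{"offset":[0,0,-0.10],"spin":0,"grip":0},{"offset":[0,0,-0.16],"spin":0,"grip":0},{"offset":[-0.02,0,-0.20],"spin":0,"grip":0},{"offset":[-0.02,0,-0.20],"spin":0,"grip":0}]'
python3 - <<'E'
from door import *
tip()
W=cams.camera("wrist");T=toolpose();cv2.imwrite("pics/w17.png",W["color"][:,:,::-1])
np.savez("w17.npz",T=T,c=W['color'],K=W['camera_matrix'],tc=W['tool_from_camera'])
S=cams.camera("side");cv2.imwrite("pics/s17.png",S["color"][80:280,150:400,::-1].repeat(3,0).repeat(3,1))
im=rectimg(W,T,D,.102,.13,N=520,yaw=yaw);s=2000
for y in (102,9,-9,-102): cv2.line(im,(int(260-y*2),0),(int(260-y*2),30),(0,0,255),1)
cv2.rectangle(im,(260-204,260-216),(260+204,260+216),(0,255,0),1)
cv2.imwrite("pics/r17.png",im)
E
```

```text
time_s: 31.72
eef_pos: [0.4949, -0.034, 0.3479]
eef_rot: [-0.029, 0.975, -0.03, 0.216]
wrist_force: [-20.6, 2.3, 20.8]
opening: 0.003
t 31.725 tip now [ 19.5 -31.8 101.1] F [-7.3  3.6 28.2]
[ 20. -32. 101.] off [0.001 0.    0.   ]
time_s: 32.35
eef_pos: [0.3914, -0.0416, 0.5218]
eef_rot: [-0.027, 0.975, -0.031, 0.22]
wrist_force: [0.0, 0.1, -0.1]
opening: 0.003
t 32.35 tip now [ 17.7 -34.  303.5] F [-0.   0.1 -0.1]
```

View pics/s17.png

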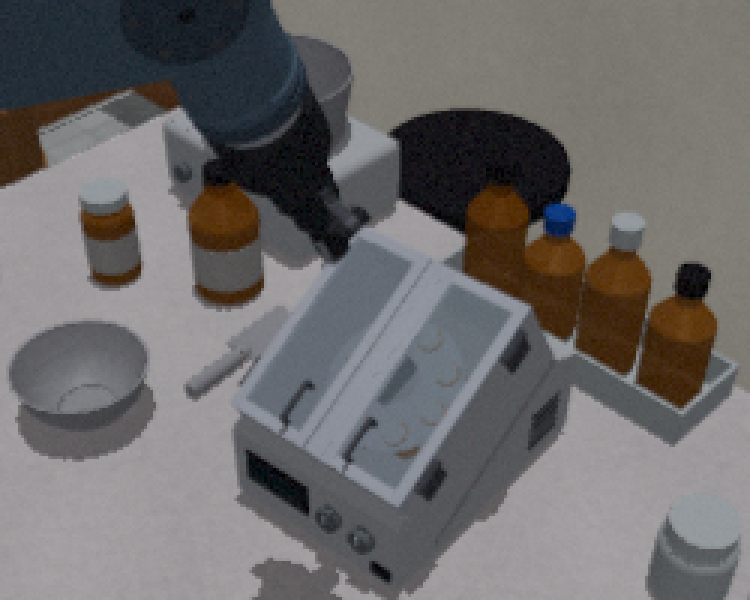

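View pics/r17.png

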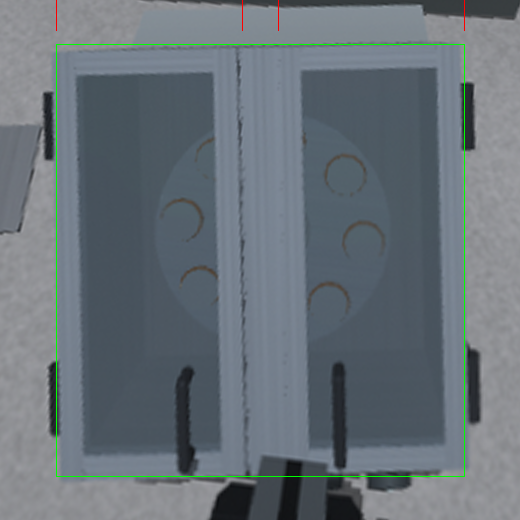

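```bash
python3 -c "
from bench import ctrl
print(ctrl.get_obs()['wrist_force'].round(2)); print(ctrl.hand_in())"
```

```text
[ 0.45  0.23 -0.38]
the job is handed in; nothing more can be done
None
```

The carousel is fully home on the rotator's shaft, both doors are shut in the right order, and the job is handed in at about 32 s of the 72 s allowed.

- **Tilting the tool:** The moves have no tilt, so I held the carousel high and pushed against the arm's reach limits. There the arm tilts the tool a few degrees and keeps it. I repeated this until the carousel's axis was within about 1° of the shaft.
- **Fitting the carousel:** I read the shaft teeth from the wrist picture at −7.2° and lined the hub up with them. It slid on without rocking and stopped hard against the shoulder, with about 77 N at the wrist. After release, the known home pose drawn over the wrist picture matched the disc and all eight vials.
- **Doors:** I shut the left (rebated) door first while the right stood open, then the right (flanged) door over it. The fingertip ended 101.9 mm and 101.1 mm above the shoulder on the two outer faces (102 mm when shut), with about 26–28 N pressing. The last pictures show both doors flat, with the flange lapping the ledge.
- **At hand-in:** The arm was clear of everything with no contact force. I saw no bystander move in the pictures, but I did not measure their positions again at the end.

One measurement disagreed: the distance from the flange to the hub came out 4 mm different by the arm's pose than by the picture. The contact with the shoulder agreed with the picture.

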